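Pack the stone slabs and close the case

ROBOT

A 6-joint arm with a two-finger parallel gripper is mounted at the origin on the work surface. World frame = base frame: x ahead of the robot, y to its left, z up, the work surface at z = 0. Lengths are in mm, angles in rad, forces in N, time in s.
With the tool pointing down it reaches from about 350 to 775 mm from the base axis. Payload 7.3 kg.
Tool frame: the origin (TCP) lies midway between the tips of the shut fingers; the grasp point (between the pads) lies 19 mm behind it (bot.tcp_to_grasp is the distance from the TCP to the grasp point, in mm); z points along the fingers, y is the line along which they close (so a half turn about z gives the same grasp; the last joint's range is limited). The gripper opens to 92 mm and grips with 3 to 60 N. Pads are 19 mm wide; open, the fingers measure 130 mm over their backs; the gripper's body (75 mm by 190 mm) begins 47 mm behind the grasp point.
Start: joints at [-1.493, 0.342, 1.524, -0, 1.275, -0.146], TCP at [116.538, -511.922, 226.741] pointing down, gripper open.
Joint ranges: [-2.53, 2.53], [-0.77, 2.02], [0.04, 2.7], [-1, 4.14], [0.28, 2.66], [-3.11, 3.11]. Speed limits (rad/s): [2.57, 2.57, 3.14, 3.14, 3.14, 3.14].

INTERFACE

Orientations are given as [roll, pitch, yaw] about the fixed x, y, z axes, in that order (R = Rz(yaw) Ry(pitch) Rx(roll)).
In Python, from plant import bot, viewer gives the robot as it stands. The module is installed in compiled form; this text tells all that it offers.
- The arm moves only by the shell command python3 -m handwheel 'ROWS'. ROWS is text: rows parted by semicolons, each of 7 numbers parted by spaces: the shift along the tool's x, y, z scaled (see below), then the turn, a rotation vector about the tool's x, y, z scaled (see below), then the opening, from -1 (shut) to 1 (fully open), so that 0 is half open. In form: tx ty tz rx ry rz gripper; .... A call has 1 to 8 rows; each row is the pose to reach, as a shift and turn from the pose commanded when the call began, along the tool's axes at that moment, turning the shorter way round; what a row does not reach only later rows make up. The controller multiplies each number of a shift by 10 cm and each number of a turn by pi rad. A row lasts 1/12 s, in which the tool goes at most 41.7 mm and 7.16 degrees, less where a joint would pass 70% of its speed; a pose out of reach is approached as far as the arm can. A call with a number of a shift or a turn outside -1 to 1 is refused whole. A call with a gripper value outside its range is refused whole. The fingers move at their own pace and stop on an object; the grip force is fixed at half the most. Time passes only in rows, so rows that repeat a pose let the fingers close. It gives the time, the measured TCP pose, the force, the opening and the grip force at its end, in the units of the state.
- bot.get_obs(): the state, without advancing time (a new reading comes with each control period).
- viewer.capture(name): name is "side" or "top"; returns a dict with "frame" (384x512x3 uint8, red, green, blue), "fov_y" (degrees; the focal length in pixels is half the picture's height over the tangent of half this angle, whatever the lens; pixels are square), "cx", "cy" (the principal point, pixels), "T" (4x4, takes a point from camera to world coordinates). Camera axes: x right, y down, z forward; pixel columns grow to the right and rows downward; lengths in mm; the calibration is good to about 2 mm. A picture is of the moment at which its call begins. There is no depth.
- bot.close_job(): hands the job in; it is judged then, once.
Trained networks look in a picture, given as the dict that the camera call returned (one of the last four; its "shot" number tells which), for a name from the list of things; names that differ only in an ending like _2 or _b are one class to them, and where a whole thing is asked for, a point or a joint stands for the part that bears it (a point fixed in the world has none). Each returns a list of dicts, best first, with "score" (0 to 1); they miss things now and then, are a little off and sometimes report something else, mostly with a low value. They report only what shows in the picture. A call takes as long as a camera call. They do not tell look-alikes from the thing itself.
- viewer.recognise(target, picture): "centre" ([column, row] in pixels, amid what is visible of it).
- viewer.cut_out(target, picture): "pixels" (384x512 bool, what is visible of it) and "centre" ([column, row] in pixels, amid what is visible of it).
The state is a dict: "time": time; "joint_positions": joint angles; "dq": joint speeds; "tau": joint torques, N m; "tool_pos": TCP position; "tcp_rot": TCP orientation; "contact_force": force on the tool from outside, world axes, zero at the start; "moment": the same for the moment, N m; "grip_width": finger opening in mm; "finger_force": force on a finger pad.
Only numpy, scipy, OpenCV 4.12 (cv2) and the standard library are available. Lean on these libraries where they do the work, as an engineer would, in place of code of your own. Each camera call takes 0.05 s, during which the arm holds its last target. There are 200 camera calls.

TASK

Pack every polished stone slab flat into the aluminium case, one above another, with exactly one cork sheet laid on top of each slab (the top one too) and none under the lowest; a sheet that is not needed stays out of the case. Then close the case: hook the lid's tongue under the case's lip with the lid at a tilt and swing it down until it lies fully home and flat on the case. Leave the other things on the bench where they are.

Things in the scene. Friction and masses are not known exactly. Their poses are not given: they have to be found in the camera images.
- case: Open aluminium slab case, fixed to the bench, 141 x 100 mm. Origin: under the pocket's centre, on the bench; x points along it away from the lip end (the robot's side), z up. End blocks (x -72 to -53, 53 to 63) and corner walls (y 38 to 44 either side) rise to z 64 mm, where the lid rests. Mid-sides (x -28 to 28) are open for fingers down to the floor plate (z 8, out to y 50).
- case_floor (a point): Centre of the pocket floor (case frame x 0, y 0, z 8 mm). The pocket is 106 mm long (x -53 to 53), 76 mm wide (y -38 to 38) and 56 mm deep.
- case_lip (a point): Lower front edge of the lip, at its middle (case frame x -54, y 0, z 76 mm). The slot under the lip runs from x -54 to the upstand's face at x -66, from z 64 to z 76, and between cheeks at y -46 and 46. The lip's top is at z 82; the upstand ends at x -72.
- case_stop (a point): Top inner edge of the far stop (case frame x 63, y 0, z 76 mm), a 6 mm wall across the end away from the lip. The lid (124 mm) lies between upstand and stop (129 mm apart); lowered level it cannot pass between lip and stop (117 mm).
- lid: Loose grey plastic lid, 0.13 to 0.21 kg, lying right way up. Origin: underside, midway along its length (x -62 to 62), z up. Panel x -46 to 62, 86 mm wide, 6 mm thick; tongue 60 mm wide, 5 mm thick, x -62 to -46, underside level with the panel's. Black upright grip bar on the panel: 12 mm thick (x 0 to 12), 56 mm long in y, z 6 to 38 mm.
- lid_tongue (a point): Middle of the tongue tip's lower edge (lid frame x -62, y 0, z 0 mm).
- lid_grip (a point): Inside the grip bar, on its middle plane, 8 mm below its top (lid frame x 6, y 0, z 30 mm).
- slab1: Polished dark green stone slab, 96 (its x) x 60 (its y) x 8 mm, about 0.13 kg, lying flat on the bench; all slabs are alike. Origin: centre of its underside, z up. Some starts have one slab fewer (then None).
- slab2: Polished dark green stone slab, 96 (its x) x 60 (its y) x 8 mm, about 0.13 kg, lying flat on the bench; all slabs are alike. Origin: centre of its underside, z up. Some starts have one slab fewer (then None).
- slab3: Polished dark green stone slab, 96 (its x) x 60 (its y) x 8 mm, about 0.13 kg, lying flat on the bench; all slabs are alike. Origin: centre of its underside, z up. Some starts have one slab fewer (then None).
- slab4: Polished dark green stone slab, 96 (its x) x 60 (its y) x 8 mm, about 0.13 kg, lying flat on the bench; all slabs are alike. Origin: centre of its underside, z up. Some starts have one slab fewer (then None).
- sheet1: Stiff cork separator sheet, 98 (its x) x 66 (its y) x 5 mm, 0.03 kg, lying flat on the bench; all sheets are alike. Origin: centre of its underside, z up. There are always four; one may be left over.
- sheet2: Stiff cork separator sheet, 98 (its x) x 66 (its y) x 5 mm, 0.03 kg, lying flat on the bench; all sheets are alike. Origin: centre of its underside, z up. There are always four; one may be left over.
- sheet3: Stiff cork separator sheet, 98 (its x) x 66 (its y) x 5 mm, 0.03 kg, lying flat on the bench; all sheets are alike. Origin: centre of its underside, z up. There are always four; one may be left over.
- sheet4: Stiff cork separator sheet, 98 (its x) x 66 (its y) x 5 mm, 0.03 kg, lying flat on the bench; all sheets are alike. Origin: centre of its underside, z up. There are always four; one may be left over.
- jar: Bystander: closed round jar, 52 mm across, 55 mm high. Origin: centre of its underside.
- bottle: Bystander: closed round bottle, 48 mm across, 130 mm high. Origin: centre of its underside.
- dop_block: Bystander: dark wooden block, 70 x 90 x 30 mm, with three brass sticks carrying stones, 65 mm high in all. Origin: centre of its underside.
- loupe: Bystander: black eyepiece loupe, 40 mm across, 30 mm high. Origin: centre of its underside.
- brush: Bystander: hand brush lying on the bench. Origin: on the bench under it.
- dish: Bystander: white dish, 70 mm across, 25 mm high. Origin: centre of its underside.
Mind the look-alikes: they are no part of the job. What is shaped like the lid but blue is not meant.

How it is judged:
By the outcome, as a careful person would: the job done as asked, in the order asked, and still so for the second after the job is handed in, with the robot touching nothing.
Of slab1, slab2, slab3, slab4 only 3 to 4 are there at a start; the rules pass over those that are not, and their reading is None.
At some moment in a run one of slab1, slab2, slab3, slab4, lid may be knocked a few centimetres aside while the robot is not near it.
Once in a run the grip may slacken for a moment while it holds something.
It also fails if it takes over 210 s, if anything falls off the work surface, if the arm or the gripper's body presses on something with over 40 N, if the wrist force passes 120 N, or if a joint passes its speed limit or range.

## Working session

There is one attempt and no reset: what is moved stays moved. The work goes in short steps, Python scripts to look and compute and a shell command to move; the robot and the scene stay as the last step left them, time stands still between calls to the robot, and variables do not carry over. Pictures are saved under pics/ and viewed, at most 14 in all, crops included, and the job is handed in when it is done.

```bash
mkdir -p pics
python3 - <<'E'
from plant import bot, viewer
import cv2
for n in ["top","side"]:
    c=viewer.capture(n); cv2.imwrite(f"pics/{n}0.png",cv2.resize(c["frame"][:,:,::-1],(800,600),interpolation=cv2.INTER_CUBIC))
    print(n,c["fov_y"],c["cx"],c["cy"],c["T"].round(3).tolist(),c["shot"])
    for t in ["case","lid","slab1","sheet1"]:
        print(t,[(round(d["score"],2),[round(float(v)) for v in d["centre"]],int(d["pixels"].sum())) for d in viewer.cut_out(t,c)])
o=bot.get_obs();print(o)
E
```

```text
top 51.77030121448217 256.5258719966017 193.90143061146293 [[-0.026, -0.991, 0.135, 349.763], [-0.999, 0.029, 0.022, -97.633], [-0.025, -0.134, -0.991, 1441.069], [0.0, 0.0, 0.0, 1.0]] 1
case [(0.69, [240, 176], 1139), (0.46, [215, 229], 155)]
lid [(0.9, [384, 211], 781), (0.7, [300, 202], 783), (0.57, [308, 263], 873)]
slab1 [(0.94, [182, 235], 412), (0.93, [148, 194], 426), (0.68, [336, 223], 442), (0.42, [144, 151], 521)]
sheet1 [(0.82, [338, 192], 458), (0.81, [177, 167], 456), (0.73, [149, 230], 465), (0.69, [186, 196], 494), (0.65, [251, 250], 384)]
side 54.55543709747579 254.94380138364966 192.76368489913537 [[-0.803, -0.373, 0.464, 47.582], [-0.595, 0.48, -0.644, 591.702], [0.017, -0.794, -0.608, 720.066], [0.0, 0.0, 0.0, 1.0]] 2
case [(0.8, [214, 214], 2045), (0.2, [160, 211], 166)]
lid [(0.89, [288, 195], 693), (0.77, [334, 158], 498), (0.3, [219, 211], 2067)]
slab1 [(0.88, [332, 182], 355), (0.83, [138, 305], 1049), (0.66, [222, 301], 1007)]
sheet1 [(0.89, [143, 254], 768), (0.86, [173, 338], 1498), (0.73, [181, 274], 884), (0.62, [296, 170], 353)]
{'time': 0.5, 'joint_positions': array([-1.49298453e+00,  3.42032136e-01,  1.52414839e+00, -1.51126570e-05,
        1.27542881e+00, -1.45956761e-01]), 'dq': array([ 0.00027356, -0.00051754,  0.00081999,  0.0011738 ,  0.00297933,
       -0.00158254]), 'tau': array([-1.02653103e-03, -4.30814624e+01, -2.44311833e+01,  7.17111561e-02,
        4.89981892e-02, -2.72554382e-05]), 'tool_pos': array([ 116.53880059, -511.88839196,  226.70689594]), 'tcp_rot': array([-3.14157405e+00,  1.18782224e-05,  2.23772959e-01]), 'contact_force': array([-0.05840214, -0.32142821,  0.19632527]), 'moment': array([ 0.01139449,  0.01481195, -0.00077698]), 'finger_force': 0.0, 'grip_width': 91.60917106955095}
```

View pics/top0.png

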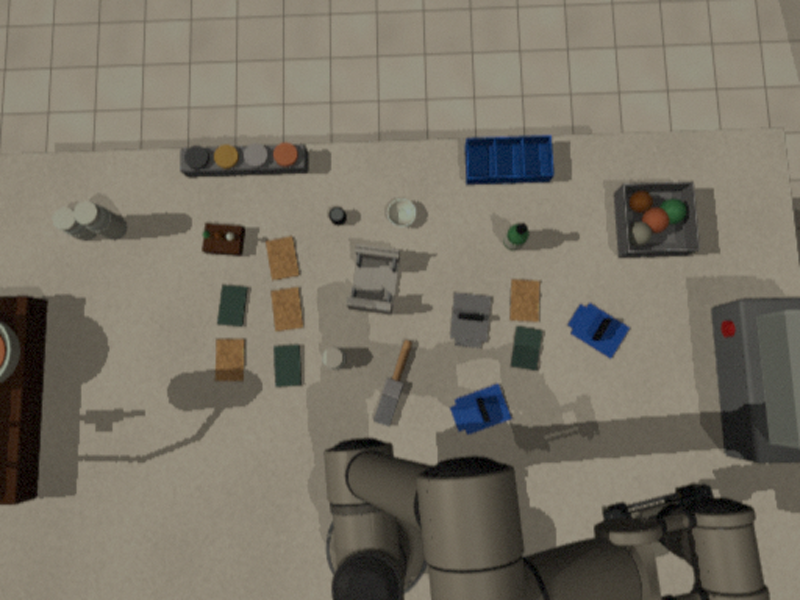

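View pics/side0.png

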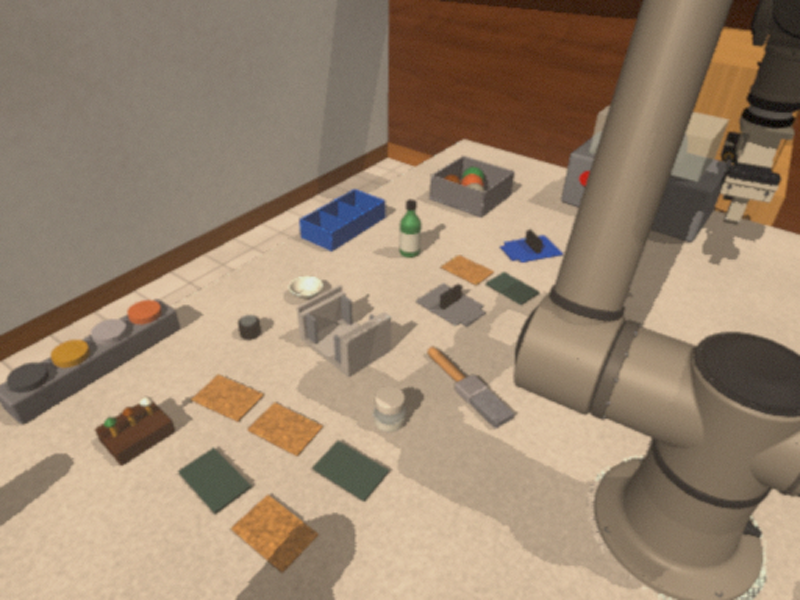

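Top image (800×600): slabs at (233,305), (288,365), (526,348); cork sheets at (283,257), (288,308), (230,360), (525,299); case at (375,280). Lid candidates are grey (470,318), blue (598,330) and blue (482,408), and the grey one matches the description. Brush at (395,385), jar (333,357), loupe (337,215), dish (402,212), dop block (223,238), bottle (517,235). It looks like three slabs. Next I'll write a fitting helper and take a close crop of the lid.

```bash
cat > h.py <<'E'
import numpy as np, cv2
from scipy.optimize import minimize
from scipy.spatial.transform import Rotation as R
from plant import bot, viewer
B={ # boxes x0,x1,y0,y1,z0,z1
"slab1":[(-48,48,-30,30,0,8)],"sheet1":[(-49,49,-33,33,0,5)],
"lid":[(-46,62,-43,43,0,6),(-62,-46,-30,30,0,5),(0,12,-28,28,6,38)],
"case":[(-72,63,-50,50,0,8) if 0 else (-72,69,-44,44,0,8),(-28,28,-50,50,0,8),(-72,-53,-44,44,8,64),(-72,-66,-50,50,64,82),(-72,-54,-50,50,76,82),(53,63,-44,44,8,64),(63,69,-44,44,0,76)]+
 [(a,b,c,d,8,64) for a,b in((-53,-28),(28,53)) for c,d in((-44,-38),(38,44))]}
def cam(n):
    c=viewer.capture(n); c["f"]=192/np.tan(np.radians(c["fov_y"]/2)); c["Ti"]=np.linalg.inv(c["T"]); return c
def proj(c,P):
    p=np.atleast_2d(P)@c["Ti"][:3,:3].T+c["Ti"][:3,3]
    return p[:,:2]/p[:,2:]*c["f"]+[c["cx"],c["cy"]]
def back(c,uv,z):
    d=c["T"][:3,:3]@np.array([(uv[0]-c["cx"])/c["f"],(uv[1]-c["cy"])/c["f"],1]); o=c["T"][:3,3]
    return o+d*(z-o[2])/d[2]
def corners(b): return np.array([[x,y,z] for x in b[:2] for y in b[2:4] for z in b[4:]],float)
def render(c,name,p,z0,S=4):
    im=np.zeros((384*S,512*S),np.uint8); r=R.from_euler('z',p[2]).as_matrix()
    for b in B[name]:
        q=proj(c,corners(b)@r.T+[p[0],p[1],z0]); q=((q+.5)*S-.5)
        cv2.fillConvexPoly(im,cv2.convexHull(np.round(q*16).astype(np.int32)),255,shift=4)
    return cv2.resize(im,(512,384),interpolation=cv2.INTER_AREA)/255.
def fit(name,views,p0,z0=0):
    "views: list of (cam, mask)"
    def L(p):
        s=0
        for c,m in views:
            i=render(c,name,p,z0); s+=np.abs(i-m).sum()/m.sum()
        return s/len(views)
    best=None
    for dy in ([0] if len(p0)==3 else [0,.3,-.3]):
        p=np.array([p0[0],p0[1],(p0[2] if len(p0)==3 else 0)+dy])
        r=minimize(L,p,method="Nelder-Mead",options=dict(initial_simplex=p+np.array([[0,0,0],[8,0,0],[0,8,0],[0,0,.15]]),xatol=.05,fatol=1e-4,maxiter=150))
        if best is None or r.fun<best.fun: best=r
    return best.x,best.fun
def find(name,cams,ztop,smin=.35):
    "pair up detections of the cams by ground position; returns list of dict(xy, views)"
    out=[]
    for c in cams:
        for d in viewer.cut_out(name,c):
            if d["score"]<smin: continue
            g=back(c,d["centre"],ztop)[:2]
            for o in out:
                if np.hypot(*(o["xy"]-g))<35: o["v"].append((c,d["pixels"]));break
            else: out.append(dict(xy=g,v=[(c,d["pixels"])],rgb=c["frame"][d["pixels"]].mean(0).round()))
    return out
def pose(tag,name,cams,ztop,z0=0,near=None,rad=60):
    for o in find(name,cams,ztop+z0):
        if near is not None and np.hypot(*(o["xy"]-near))>rad: continue
        each=[fit(name,[v],[*o["xy"]],z0) for v in o["v"]]
        print(name,o["rgb"],*[f"[{p[0]:.1f} {p[1]:.1f} {p[2]:.3f} L{l:.2f}]{int(v[1].sum())}" for (p,l),v in zip(each,o["v"])])
def rows(x,y,z,yaw,tilt=0):
    "rows from the present pose to a pose; tool down with tool x at yaw; prints shift, turn in units"
    o=bot.get_obs(); r0=R.from_euler('xyz',o["tcp_rot"]); r1=R.from_euler('xyz',[np.pi,0,yaw])
    t=r0.inv().apply(np.array([x,y,z])-o["tool_pos"])/100; w=(r0.inv()*r1).as_rotvec()/np.pi
    print("shift",t.round(3),"turn",w.round(4),"at",o["tool_pos"].round(1),o["tcp_rot"].round(3),"w",round(o["grip_width"],1))
E
python3 - <<'E'
from h import *
C=[cam("top"),cam("side")]
pose(0,"case",C,40); pose(0,"lid",C,8); pose(0,"slab1",C,8); pose(0,"sheet1",C,5)
f=C[0]["frame"][140:300,120:420,::-1]
cv2.imwrite("pics/top1.png",cv2.resize(f[:, 90:250],(800,800),interpolation=cv2.INTER_CUBIC)[:600])
E
```

```text
case [104. 100.  91.] [600.1 -5.1 -0.149 L0.06]1177
case [118. 107.  97.] [501.6 -229.3 0.428 L1.24]666
case [85. 90. 74.] [567.4 306.5 -0.568 L2.04]1037
lid [30. 52. 90.] [295.1 -238.1 -1.281 L0.06]823
lid [29. 53. 95.] [474.9 -518.5 0.943 L0.11]778 [474.2 -517.7 0.949 L0.14]512
lid [84. 82. 78.] [502.3 -225.2 -0.138 L0.06]760 [503.8 -225.3 -0.171 L0.12]659
slab1 [51. 61. 52.] [436.1 -354.8 -0.202 L0.08]454 [437.2 -352.7 -0.181 L0.18]330
slab1 [58. 68. 59.] [410.2 204.5 0.072 L0.07]484 [410.6 202.4 0.046 L0.05]990
slab1 [48. 61. 52.] [553.2 334.1 -0.151 L0.17]381 [553.9 333.3 -0.122 L0.05]1069
slab1 [137. 123. 109.] [583.4 11.9 -0.090 L0.72]2043
sheet1 [126.  98.  64.] [546.3 -353.5 -0.106 L0.07]507 [549.5 -353.5 -0.090 L0.08]367
sheet1 [114.  86.  55.] [427.1 338.3 0.016 L0.06]480 [427.9 338.2 0.003 L0.04]1466
sheet1 [125.  96.  62.] [665.6 214.7 0.140 L0.08]451 [666.9 214.9 0.163 L0.04]771
sheet1 [84. 82. 78.] [505.1 -224.9 -0.043 L0.35]779
sheet1 [186. 130.  75.] [543.1 203.6 0.121 L0.04]904
```

View pics/top1.png

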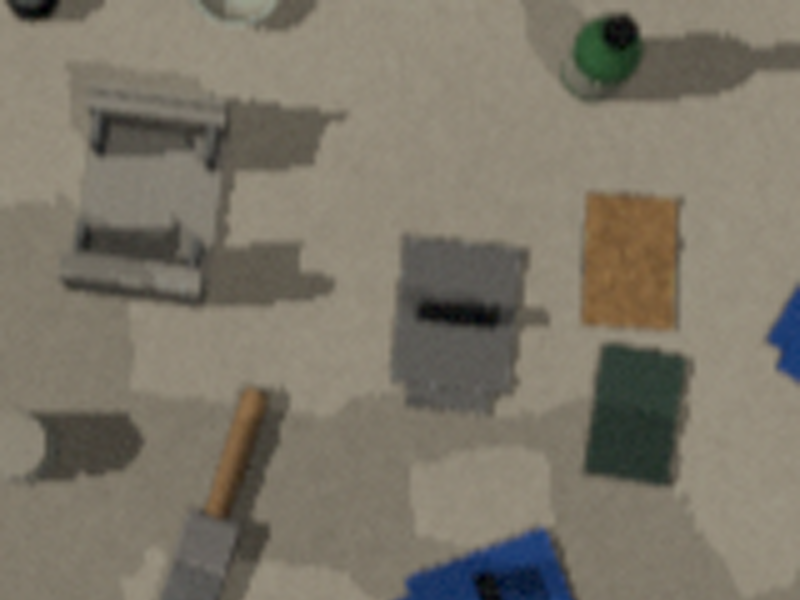

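Close crop confirms the grey lid at crop (460,320), right way up, with its tongue pointing toward the robot. The blue lookalike at (490,575) is left alone. The case lip is also on the robot side.

Run:
```python
from h import *
C=[cam("top"),cam("side")]
for c in C:
  for d in viewer.cut_out("case",c)[:2]:
    print(d["score"],d["centre"],[np.round(v,3) for v in fit("case",[(c,d["pixels"])],[600,-5,-.149])])
rows(436.5,-354,80,-.19)
```

```text
0.93 [237.2, 175.6] [array([ 6.01803e+02, -5.43200e+00, -1.53000e-01]), np.float64(0.079)]
0.83 [218.6, 214.4] [array([ 6.02266e+02, -3.85200e+00, -1.74000e-01]), np.float64(0.068)]
0.72 [172.4, 337.3] [array([ 2594.667, -3130.333,    11.251]), np.float64(1.0)]
shift [ 3.47  -0.83   1.467] turn [ 0.     -0.      0.1317] at [ 116.5 -511.9  226.7] [3.142 0.    0.224] w 91.9
```

```bash
python3 -m handwheel '0.35 -0.08 0.12 0 0 0 1; 0.7 -0.16 0.24 0 0 0 1; 1 -0.24 0.35 0 0 0 1; 1 -0.24 0.35 0 0 0 1'; python3 -m handwheel '0.35 -0.08 0.12 0 0 0 1; 0.7 -0.16 0.24 0 0 0 1; 1 -0.24 0.35 0 0 0 1; 1 -0.24 0.35 0 0 0 1'; python3 -m handwheel '0.35 -0.08 0.12 0 0 0 1; 0.7 -0.16 0.24 0 0 0 1; 1 -0.24 0.35 0 0 0 1; 1 -0.24 0.35 0 0 0 1';  python3 -m handwheel '0.23 -0.05 0.2 0 0 0.035 1; 0.47 -0.11 0.42 0 0 0.07 1; 0.47 -0.11 0.42 0 0 0.1317 1; 0.47 -0.11 0.42 0 0 0.1317 1; 0.47 -0.11 0.42 0 0 0.1317 1'
python3 - <<'E'
from h import *
C=[cam("top"),cam("side")]
pose(0,"slab1",C,8); 
rows(436.5,-354,3,-.19)
g=bot.get_obs()["tool_pos"]
for c in C: print(proj(c,[g]))
cv2.imwrite("pics/a.png",np.hstack([cv2.resize(c["frame"][max(int(v)-50,0):int(v)+50,int(u)-50:int(u)+50,::-1],(400,400),interpolation=cv2.INTER_CUBIC) for c in C for u,v in [proj(c,[g])[0]]]))
E
```

```text
time: 1.53
tool_pos: [212.1, -462.7, 189.7]
tcp_rot: [-3.137, -0.002, 0.227]
contact_force: [-0.2, 0.4, -1.2]
grip_width: 91.7
finger_force: 0.0
time: 1.87
tool_pos: [303.9, -417.6, 154.9]
tcp_rot: [-3.138, -0.001, 0.228]
contact_force: [-0.8, 0.4, -0.0]
grip_width: 91.7
finger_force: 0.0
time: 2.2
tool_pos: [395.8, -372.6, 120.0]
tcp_rot: [-3.139, -0.0, 0.227]
contact_force: [-1.2, 0.8, -0.3]
grip_width: 91.6
finger_force: 0.0
time: 2.62
tool_pos: [436.1, -354.7, 79.6]
tcp_rot: [3.141, 0.0, -0.192]
contact_force: [0.3, -0.4, 0.9]
grip_width: 92.0
finger_force: 0.0
slab1 [52. 62. 53.] [410.9 202.8 0.053 L0.06]465 [410.3 202.3 0.015 L0.05]998
slab1 [55. 68. 58.] [555.1 333.8 -0.105 L0.11]418 [556.2 333.8 -0.143 L0.05]1050
slab1 [84. 90. 75.] [440.9 -353.3 -0.125 L0.32]293
shift [ 0.002 -0.009  0.772] turn [ 0.0002 -0.0002  0.0004] at [ 436.1 -354.8   80.2] [ 3.141e+00 -1.000e-03 -1.890e-01] w 91.8
[[341.09887877 220.15322291]]
[[330.87729453 163.83274395]]
```

View pics/a.png

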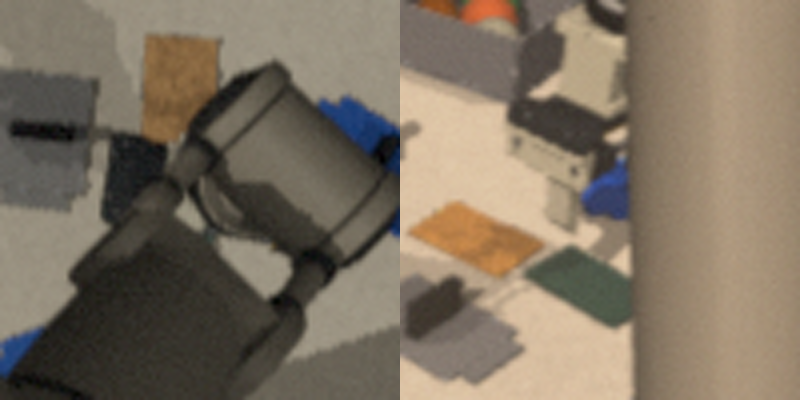

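The side view shows the finger above the slab at crop (565,215), with the slab still in place at (590,285). Descending to grip.

```bash
python3 -m handwheel '0 0 0.35 0 0 0 1; 0 0 0.6 0 0 0 1; 0 0 0.7 0 0 0 1; 0 0 0.77 0 0 0 1; 0 0 0.77 0 0 0 1; 0 0 0.77 0 0 0 1'; python3 -m handwheel '0 0 0 0 0 0 -1; 0 0 0 0 0 0 -1; 0 0 0 0 0 0 -1; 0 0 0 0 0 0 -1; 0 0 0 0 0 0 -1; 0 0 0 0 0 0 -1; 0 0 0 0 0 0 -1; 0 0 0 0 0 0 -1';python3 -m handwheel '0 0 0 0 0 0 -1; 0 0 0 0 0 0 -1;  0 0 -0.1 0 0 0 -1;  0 0 -0.3 0 0 0 -1; 0 0 -0.6 0 0 0 -1;0 0 -1 0 0 0 -1;0 0 -1 0 0 0 -1;0 0 -1 0 0 0 -1'
python3 - <<'E'
from h import *
rows(601.5,-4.7,150,-.16)
E
```

```text
time: 3.32
tool_pos: [436.9, -354.6, 3.5]
tcp_rot: [3.141, -0.001, -0.19]
contact_force: [-0.1, 0.3, -0.2]
grip_width: 92.0
finger_force: 0.0
time: 3.98
tool_pos: [436.6, -354.1, 3.0]
tcp_rot: [3.141, -0.0, -0.19]
contact_force: [-0.5, 1.4, 4.3]
grip_width: 59.2
finger_force: 30.0
time: 4.65
tool_pos: [437.5, -355.0, 105.3]
tcp_rot: [3.138, -0.004, -0.19]
contact_force: [-0.1, -0.3, -1.6]
grip_width: 59.3
finger_force: 30.0
shift [ 0.952 -3.749 -0.455] turn [ 0.001  -0.0013 -0.0095] at [ 437.5 -355.   105.3] [ 3.138 -0.004 -0.19 ] w 59.3
```

```bash
python3 -m handwheel '0.08 -0.3 -0.15 0 0 0 -1; 0.16 -0.65 -0.3 0 0 0 -1; 0.24 -0.94 -0.45 0 0 0 -1; 0.24 -0.94 -0.45 0 0 0 -1'; python3 -m handwheel '0.08 -0.3 0 0 0 0 -1; 0.16 -0.65 0 0 0 0 -1; 0.24 -0.94 0 0 0 0 -1; 0.24 -0.94 0 0 0 0 -1'; python3 -m handwheel '0.08 -0.3 0 0 0 0 -1; 0.16 -0.65 0 0 0 0 -1; 0.24 -0.94 0 0 0 0 -1; 0.24 -0.94 0 0 0 0 -1'; python3 -m handwheel '0.08 -0.3 0 0 0 0 -1; 0.16 -0.65 0 0 0 0 -1; 0.24 -0.94 0 0 0 0 -1; 0.24 -0.94 0 0 0 -0.0095 -1; 0.24 -0.94 0 0 0 -0.0095 -1; 0.24 -0.94 0 0 0 -0.0095 -1'
python3 - <<'E'
from h import *
rows(601.5,-4.7,95,-.16)
C=[cam("top"),cam("side")]
g=bot.get_obs()["tool_pos"]
cv2.imwrite("pics/b.png",np.hstack([cv2.resize(c["frame"][max(int(v)-40,0):int(v)+40,int(u)-40:int(u)+40,::-1],(400,400),interpolation=cv2.INTER_CUBIC) for c in C for u,v in [proj(c,[g])[0]]]))
E
```

```text
time: 4.98
tool_pos: [479.9, -262.1, 149.1]
tcp_rot: [-3.14, -0.002, -0.186]
contact_force: [-0.1, -0.5, -0.7]
grip_width: 59.4
finger_force: 30.0
time: 5.32
tool_pos: [519.8, -173.8, 146.2]
tcp_rot: [-3.139, 0.002, -0.186]
contact_force: [-0.6, -0.0, -1.5]
grip_width: 59.4
finger_force: 30.0
time: 5.65
tool_pos: [561.2, -86.5, 146.2]
tcp_rot: [-3.14, 0.002, -0.186]
contact_force: [-0.7, 0.1, -1.6]
grip_width: 58.9
finger_force: 30.0
time: 6.15
tool_pos: [600.9, -3.5, 146.4]
tcp_rot: [3.141, 0.003, -0.161]
contact_force: [-0.1, 1.2, -0.8]
grip_width: 59.2
finger_force: 30.0
shift [0.009 0.01  0.514] turn [ 0.0002  0.0008 -0.0002] at [600.9  -3.5 146.4] [ 3.141e+00  3.000e-03 -1.610e-01] w 59.2
```

View pics/b.png

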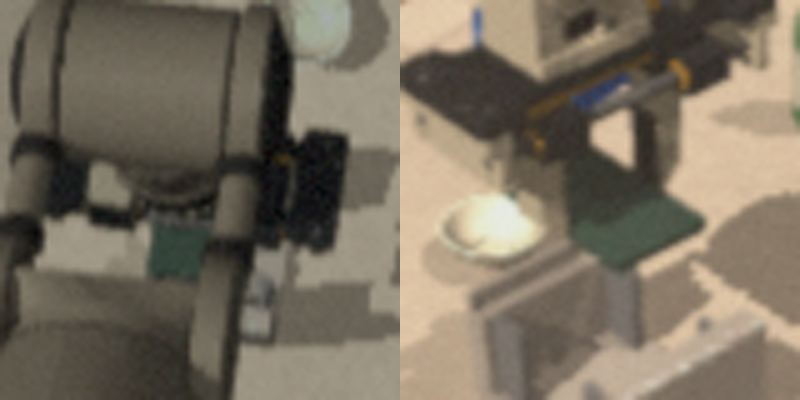

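```bash
python3 -m handwheel '0 0.01 0.2 0 0 0 -1; 0.01 0.01 0.4 0 0 0 -1;  0.01 0.01 0.5 0 0 0 -1; 0.01 0.01 0.6 0 0 0 -1; 0.01 0.01 0.7 0 0 0 -1; 0.01 0.01 0.8 0 0 0 -1; 0.01 0.01 0.8 0 0 0 -1'; python3 -m handwheel '0 0 0.1 0 0 0 -1; 0 0 0.2 0 0 0 -1; 0 0 0.3 0 0 0 -1; 0 0 0.4 0 0 0 -1; 0 0 0.45 0 0 0 -1; 0 0 0.45 0 0 0 -1'
python3 - <<'E'
from h import *
rows(601.5,-4.7,12,-.16)
E
```

```text
time: 6.83
tool_pos: [601.5, -4.1, 65.7]
tcp_rot: [3.141, 0.003, -0.16]
contact_force: [-0.2, 0.3, -2.1]
grip_width: 59.2
finger_force: 30.0
time: 7.33
tool_pos: [601.5, -3.9, 20.9]
tcp_rot: [3.141, 0.003, -0.16]
contact_force: [0.3, 0.8, -1.2]
grip_width: 59.2
finger_force: 30.0
shift [0.001 0.008 0.089] turn [ 0.0001  0.0009 -0.    ] at [601.5  -3.9  20.9] [ 3.141e+00  3.000e-03 -1.600e-01] w 59.2
```

```bash
python3 -m handwheel '0 0 0.04 0 0 0 -1; 0 0.01 0.08 0 0 0 -1; 0 0.01 0.08 0 0 0 -1; 0 0.01 0.08 0 0 0 1;0 0.01 0.08 0 0 0 1;0 0.01 0.08 0 0 0 1;0 0.01 0.08 0 0 0 1;0 0.01 0.08 0 0 0 1'; python3 -m handwheel '0 0 -0.2 0 0 0 1; 0 0 -0.5 0 0 0 1; 0 0 -0.9 0 0 0 1;0 0 -0.9 0 0 0 1;0 0 -0.9 0 0 0 1'; python3 -m handwheel '0 0.3 -0.2 0 0 0 1; 0 0.6 -0.2 0 0 0 1; 0 0.9 -0.2 0 0 0 1;0 0.9 -0.2 0 0 0 1';python3 -m handwheel '0 0.4 0 0 0 0 1; 0 0.8 0 0 0 0 1; 0 1 0 0 0 0 1;0 1 0 0 0 0 1'
python3 - <<'E'
from h import *
rows(547.5,-353.5,60,-.1)
C=[cam("top"),cam("side")]
pose(0,"slab1",C,8); pose(0,"lid",C,8); pose(0,"sheet1",C,5);pose(0,"case",C,40)
pose(0,"slab1",C,8,8,[601,-4])
E
```

```text
time: 8.0
tool_pos: [602.6, -5.0, 15.0]
tcp_rot: [3.142, -0.001, -0.16]
contact_force: [0.1, 0.9, 0.4]
grip_width: 87.7
finger_force: 0.0
time: 8.42
tool_pos: [604.1, -5.2, 107.6]
tcp_rot: [-3.142, -0.006, -0.16]
contact_force: [0.1, -0.5, -0.6]
grip_width: 92.1
finger_force: 0.0
time: 8.75
tool_pos: [586.9, -98.4, 123.7]
tcp_rot: [3.14, 0.001, -0.164]
contact_force: [-0.1, -0.5, -0.7]
grip_width: 91.5
finger_force: 0.0
time: 9.08
tool_pos: [570.9, -196.3, 123.4]
tcp_rot: [3.141, 0.002, -0.164]
contact_force: [-0.0, 0.4, -0.4]
grip_width: 92.3
finger_force: 0.0
shift [0.028 1.588 0.635] turn [ 0.0002  0.0005 -0.0205] at [ 570.9 -196.3  123.4] [ 3.141e+00  2.000e-03 -1.640e-01] w 92.3
slab1 [46. 56. 49.] [604.6 -7.7 -0.180 L0.08]462
slab1 [55. 68. 58.] [552.2 332.6 -0.131 L0.07]433 [555.6 333.2 -0.122 L0.04]1058
slab1 [76. 78. 66.] [645.7 -23.8 -0.770 L1.68]177
slab1 [83. 88. 73.] [411.3 202.1 0.013 L0.09]947
lid [ 36.  60. 104.] [474.7 -518.2 0.987 L0.10]828
lid [ 35.  62. 109.] [295.5 -238.5 -1.257 L0.08]779
lid [97. 94. 89.] [503.0 -227.3 -0.106 L2.27]247
lid [126. 114. 103.] [505.2 -223.8 -0.149 L0.06]738
lid [100.  90.  78.] [790.3 42.7 -0.666 L2.71]205
lid [ 76.  90. 144.] [537.1 -504.6 -1.165 L6.35]62
lid [166. 118.  72.] [555.1 -359.5 -0.371 L0.65]347
sheet1 [122.  93.  60.] [540.8 205.0 0.107 L0.06]474 [543.2 203.6 0.117 L0.05]875
sheet1 [118.  90.  58.] [546.6 -354.2 -0.096 L0.05]487 [547.8 -354.7 -0.119 L0.11]325
sheet1 [124.  97.  65.] [428.0 339.3 0.078 L0.06]522 [428.0 338.5 -0.025 L0.06]1384
sheet1 [124.  95.  62.] [664.4 215.7 0.147 L0.05]471 [666.8 214.7 0.179 L0.07]740
case [104. 100.  91.] [600.8 -5.1 -0.152 L0.80]677 [601.9 -4.4 -0.165 L0.17]1971
case [164. 117.  72.] [546.0 -359.2 0.417 L2.34]349
slab1 [46. 56. 49.] [603.3 -8.2 -0.185 L0.07]462
slab1 [76. 78. 66.] [639.0 -17.3 -0.819 L1.73]177
```

Slab 1 lies inside the pocket: the fit gives (603,-8), against a case centre of (601.5,-4.7). Now the cork sheet at (547,-354).

```bash
python3 -m handwheel '0 0.4 0.1 0 0 0 1; 0.01 0.8 0.2 0 0 0 1; 0.01 0.8 0.3 0 0 -0.019 1; 0.01 0.8 0.3 0 0 -0.019 1'; python3 -m handwheel '0 0.4 0.1 0 0 0 1; 0.06 0.79 0.3 0 0 0 1; 0.06 0.79 0.3 0 0 0 1;0.06 0.79 0.3 0 0 0 1;0.06 0.79 0.3 0 0 0 1'
python3 - <<'E'
from h import *
rows(547.3,-354.3,1.8,-.105)
E
```

```text
time: 10.02
tool_pos: [558.8, -273.0, 92.6]
tcp_rot: [-3.14, 0.003, -0.101]
contact_force: [-1.0, 0.8, -0.6]
grip_width: 91.6
finger_force: 0.0
time: 10.43
tool_pos: [558.7, -349.8, 65.0]
tcp_rot: [-3.141, 0.0, -0.101]
contact_force: [0.2, 0.1, -0.0]
grip_width: 91.8
finger_force: 0.0
shift [-0.108  0.057  0.632] turn [-0.0002  0.0001  0.0013] at [ 558.7 -349.8   65. ] [-3.141  0.    -0.101] w 91.8
```

```bash
python3 -m handwheel '-0.11 0.06 0.1 0 0 0 1; -0.11 0.06 0.4 0 0 0 1; -0.11 0.06 0.55 0 0 0 1; -0.11 0.06 0.63 0 0 0 1;  -0.11 0.06 0.63 0 0 0 1;  -0.11 0.06 0.63 0 0 0 1'; python3 -m handwheel '0 0 0 0 0 0 -1; 0 0 0 0 0 0 -1; 0 0 0 0 0 0 -1; 0 0 0 0 0 0 -1; 0 0 0 0 0 0 -1; 0 0 0 0 0 0 -1; 0 0 0 0 0 0 -1; 0 0 0 0 0 0 -1';python3 -m handwheel '0 0 0 0 0 0 -1; 0 0 0 0 0 0 -1;  0 0 -0.1 0 0 0 -1;  0 0 -0.3 0 0 0 -1; 0 0 -0.6 0 0 0 -1;0 0 -1 0 0 0 -1;0 0 -1 0 0 0 -1;0 0 -1 0 0 0 -1'
python3 - <<'E'
from h import *
rows(601.5,-4.7,140,-.16)
E
```

```text
time: 10.93
tool_pos: [547.9, -354.9, 2.9]
tcp_rot: [3.141, -0.001, -0.099]
contact_force: [0.5, -0.1, 0.3]
grip_width: 92.0
finger_force: 0.0
time: 11.6
tool_pos: [547.0, -355.9, 2.1]
tcp_rot: [3.141, -0.0, -0.1]
contact_force: [-0.4, 1.1, 3.9]
grip_width: 64.9
finger_force: 30.0
time: 12.27
tool_pos: [548.1, -356.9, 105.0]
tcp_rot: [3.138, -0.005, -0.1]
contact_force: [-1.1, 0.4, -1.4]
grip_width: 64.5
finger_force: 30.0
shift [ 0.18  -3.556 -0.362] turn [ 0.0011 -0.0016  0.019 ] at [ 548.1 -356.9  105. ] [ 3.138 -0.005 -0.1  ] w 64.5
```

```bash
python3 -m handwheel '0.02 -0.3 -0.15 0 0 0 -1; 0.03 -0.65 -0.3 0 0 0 -1; 0.045 -0.89 -0.36 0 0 0 -1; 0.045 -0.89 -0.36 0 0 0 -1'; python3 -m handwheel '0.02 -0.3 0 0 0 0 -1; 0.03 -0.65 0 0 0 0 -1; 0.045 -0.89 0 0 0 0 -1; 0.045 -0.89 0 0 0 0 -1'; python3 -m handwheel '0.02 -0.3 0 0 0 0 -1; 0.03 -0.65 0 0 0 0 -1; 0.045 -0.89 0 0 0 0 -1; 0.045 -0.89 0 0 0 0 -1'; python3 -m handwheel '0.02 -0.3 0 0 0 0 -1; 0.03 -0.65 0 0 0 0 -1; 0.045 -0.89 0 0 0 0.019 -1; 0.045 -0.89 0 0 0 0.019 -1; 0.045 -0.89 0 0 0 0.019 -1; 0.045 -0.89 0 0 0 0.019 -1'
python3 - <<'E'
from h import *
rows(601.5,-4.7,35,-.16)
c=cam("side"); u,v=proj(c,[bot.get_obs()["tool_pos"]])[0]
cv2.imwrite("pics/c.png",cv2.resize(c["frame"][int(v)-40:int(v)+60,int(u)-60:int(u)+60,::-1],(720,600),interpolation=cv2.INTER_CUBIC))
E
```

```text
time: 12.6
tool_pos: [561.0, -263.2, 138.3]
tcp_rot: [-3.14, 0.0, -0.097]
contact_force: [0.5, -0.1, -0.0]
grip_width: 64.7
finger_force: 30.0
time: 12.93
tool_pos: [573.2, -175.2, 136.3]
tcp_rot: [-3.139, 0.003, -0.097]
contact_force: [0.7, -0.4, -1.0]
grip_width: 64.8
finger_force: 30.0
time: 13.27
tool_pos: [586.7, -87.8, 136.4]
tcp_rot: [-3.14, 0.003, -0.097]
contact_force: [0.0, -0.2, -0.8]
grip_width: 65.1
finger_force: 30.0
time: 13.77
tool_pos: [600.2, -4.7, 136.9]
tcp_rot: [3.141, 0.001, -0.16]
contact_force: [0.2, -0.5, -0.5]
grip_width: 65.1
finger_force: 30.0
shift [ 0.015 -0.003  1.019] turn [0.0003 0.0004 0.0001] at [600.2  -4.7 136.9] [ 3.141e+00  1.000e-03 -1.600e-01] w 65.1
```

View pics/c.png

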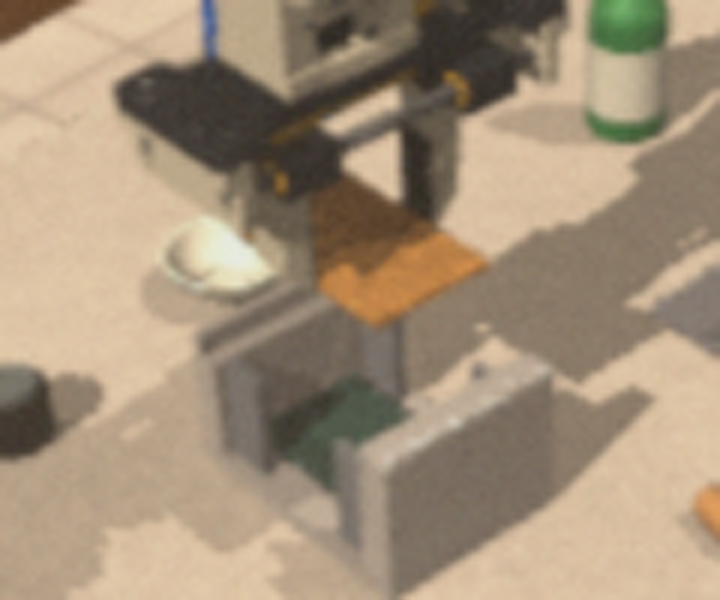

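The slab lies flat in the case at crop (345,430), and the sheet is held level above it at (410,270). Lowering the sheet.

```bash
python3 -m handwheel '0.01 0 0.2 0 0 0 -1; 0.015 0 0.4 0 0 0 -1;  0.015 0 0.55 0 0 0 -1; 0.015 0 0.7 0 0 0 -1; 0.015 0 0.85 0 0 0 -1; 0.015 0 1 0 0 0 -1; 0.015 0 1 0 0 0 -1';  python3 -m handwheel '0 0 0.07 0 0 0 -1; 0 0 0.15 0 0 0 -1; 0 0 0.15 0 0 0 -1; 0 0 0.16 0 0 0 1;0 0 0.16 0 0 0 1;0 0 0.16 0 0 0 1;0 0 0.16 0 0 0 1;0 0 0.16 0 0 0 1'; python3 -m handwheel '0 0 -0.2 0 0 0 1; 0 0 -0.5 0 0 0 1; 0 0 -0.9 0 0 0 1;0 0 -0.9 0 0 0 1;0 0 -0.9 0 0 0 1'; python3 -m handwheel '-0.3 -0.3 -0.1 0 0 0 1; -0.6 -0.6 -0.1 0 0 0 1; -0.8 -0.9 -0.1 0 0 0 1;-0.8 -0.9 -0.1 0 0 0 1';python3 -m handwheel '-0.3 -0.4 0 0 0 0 1; -0.6 -0.8 0 0 0 0 1; -0.6 -1 0 0 0 0 1;-0.6 -1 0 0 0 0 1'
python3 - <<'E'
from h import *
C=[cam("top"),cam("side")]
rows(411,202.5,60,.04)
pose(0,"slab1",C,8);pose(0,"sheet1",C,5,16,[601,-4]); pose(0,"sheet1",C,5,0,[541,204]);
E
```

```text
time: 14.4
tool_pos: [599.8, -5.1, 34.6]
tcp_rot: [3.141, 0.006, -0.162]
contact_force: [-1.0, 0.2, -0.8]
grip_width: 65.0
finger_force: 30.0
time: 15.07
tool_pos: [602.2, -3.6, 22.1]
tcp_rot: [3.142, -0.001, -0.16]
contact_force: [-0.3, -0.0, -0.5]
grip_width: 90.7
finger_force: 0.0
time: 15.48
tool_pos: [603.6, -3.8, 114.7]
tcp_rot: [-3.142, -0.006, -0.16]
contact_force: [-0.3, 0.2, 0.2]
grip_width: 91.9
finger_force: 0.0
time: 15.82
tool_pos: [533.0, 102.9, 120.7]
tcp_rot: [-3.141, 0.005, -0.156]
contact_force: [-0.4, -0.0, -0.1]
grip_width: 92.0
finger_force: 0.0
time: 16.15
tool_pos: [491.9, 210.9, 120.9]
tcp_rot: [-3.141, 0.002, -0.155]
contact_force: [-0.4, -0.8, -0.7]
grip_width: 92.0
finger_force: 0.0
shift [-0.806  0.173  0.609] turn [ 0.0003  0.0004 -0.0627] at [493.4 207.  120.8] [ 3.141e+00  1.000e-03 -1.570e-01] w 91.9
slab1 [52. 65. 56.] [409.9 201.1 -0.003 L0.18]389 [410.2 202.6 0.040 L0.04]1031
slab1 [80. 84. 69.] [555.0 333.4 -0.125 L0.05]1039
sheet1 [113.  86.  54.] [602.9 -3.8 -0.155 L0.10]453
sheet1 [119.  90.  58.] [542.5 207.4 -0.002 L1.05]239 [542.5 205.0 0.129 L0.08]906
```

```bash
python3 - <<'E'
from h import *
c=cam("side"); 
for n,z in (("jar",27),("dop_block",20)):
  for d in viewer.recognise(n,c)[:2]: print(n,d["score"],back(c,d["centre"],z))
E
python3 -m handwheel '-0.3 0.05 0.1 0 0 0 0.7; -0.6 0.1 0.2 0 0 -0.03 0.7; -0.81 0.17 0.3 0 0 -0.063 0.7; -0.81 0.17 0.4 0 0 -0.063 0.7; -0.81 0.17 0.4 0 0 -0.063 0.7; -0.81 0.17 0.4 0 0 -0.063 0.7'
python3 - <<'E'
from h import *
rows(410.3,202.5,3,.04)
E
```

```text
jar 0.88 [417.99938512  95.54282326  27.        ]
dop_block 0.81 [711.40888178 349.52015933  20.        ]
time: 17.2
tool_pos: [411.8, 202.3, 81.9]
tcp_rot: [3.142, -0.0, 0.037]
contact_force: [0.4, 0.0, -0.2]
grip_width: 78.2
finger_force: 0.0
shift [-0.015 -0.002  0.789] turn [ 0.     -0.0001 -0.001 ] at [411.8 202.3  81.9] [ 3.142 -0.     0.037] w 78.2
```

```bash
python3 -m handwheel '-0.01 0 0.35 0 0 0 0.7; -0.015 0 0.6 0 0 0 0.7; -0.015 0 0.7 0 0 0 0.7; -0.015 0 0.79 0 0 0 0.7;-0.015 0 0.79 0 0 0 0.7;-0.015 0 0.79 0 0 0 0.7'; python3 -m handwheel '0 0 0 0 0 0 -1; 0 0 0 0 0 0 -1; 0 0 0 0 0 0 -1; 0 0 0 0 0 0 -1; 0 0 0 0 0 0 -1; 0 0 0 0 0 0 -1; 0 0 0 0 0 0 -1; 0 0 0 0 0 0 -1';python3 -m handwheel '0 0 0 0 0 0 -1;  0 0 -0.1 0 0 0 -1;  0 0 -0.3 0 0 0 -1; 0 0 -0.6 0 0 0 -1;0 0 -1 0 0 0 -1;0 0 -1 0 0 0 -1;0 0 -1 0 0 0 -1'
python3 - <<'E'
from h import *
rows(601.5,-4.7,145,-.16)
E
```

```text
time: 17.7
tool_pos: [410.8, 202.4, 3.0]
tcp_rot: [-3.142, -0.001, 0.037]
contact_force: [0.1, 0.1, -0.3]
grip_width: 78.0
finger_force: 0.0
time: 18.37
tool_pos: [410.4, 202.5, 3.4]
tcp_rot: [-3.141, -0.002, 0.038]
contact_force: [-0.6, -0.9, 6.8]
grip_width: 59.3
finger_force: 30.0
time: 18.95
tool_pos: [411.0, 202.8, 104.4]
tcp_rot: [-3.14, -0.005, 0.038]
contact_force: [-0.9, -1.4, -1.0]
grip_width: 59.3
finger_force: 30.0
shift [ 1.827  2.145 -0.4  ] turn [-0.0005 -0.0014  0.063 ] at [411.  202.8 104.4] [-3.14  -0.005  0.038] w 59.3
```

```bash
python3 -m handwheel '0.2 0.2 -0.2 0 0 0 -1; 0.4 0.5 -0.4 0 0 0 -1; 0.61 0.715 -0.4 0 0 0 -1; 0.61 0.715 -0.4 0 0 0 -1'; python3 -m handwheel '0.2 0.23 0 0 0 0 -1; 0.4 0.48 0 0 0 0 -1; 0.61 0.715 0 0 0 0 -1; 0.61 0.715 0 0 0 0 -1'; python3 -m handwheel '0.2 0.23 0 0 0 0.02 -1; 0.4 0.48 0 0 0 0.04 -1; 0.61 0.715 0 0 0 0.063 -1; 0.61 0.715 0 0 0 0.063 -1; 0.61 0.715 0 0 0 0.063 -1; 0.61 0.715 0 0 0 0.063 -1'
python3 - <<'E'
from h import *
rows(601.5,-4.7,42,-.16)
c=cam("side"); u,v=proj(c,[bot.get_obs()["tool_pos"]])[0]
cv2.imwrite("pics/d.png",cv2.resize(c["frame"][int(v)-40:int(v)+60,int(u)-60:int(u)+60,::-1],(720,600),interpolation=cv2.INTER_CUBIC))
E
```

```text
time: 19.28
tool_pos: [477.1, 130.1, 142.4]
tcp_rot: [3.14, -0.003, 0.035]
contact_force: [0.2, -1.1, -0.5]
grip_width: 59.1
finger_force: 30.0
time: 19.62
tool_pos: [539.7, 60.5, 140.7]
tcp_rot: [3.14, 0.0, 0.034]
contact_force: [-0.1, -0.3, -1.4]
grip_width: 59.4
finger_force: 30.0
time: 20.12
tool_pos: [599.3, -4.3, 140.8]
tcp_rot: [-3.141, 0.004, -0.16]
contact_force: [-1.1, 0.2, -1.1]
grip_width: 59.4
finger_force: 30.0
shift [0.026 0.001 0.988] turn [-0.0001  0.0013  0.0001] at [599.3  -4.3 140.8] [-3.141  0.004 -0.16 ] w 59.4
```

View pics/d.png

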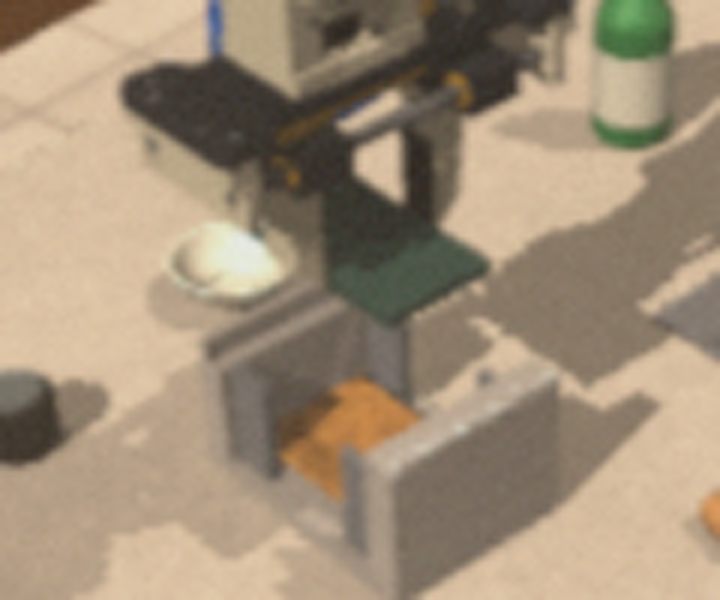

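The sheet lies flat in the case at crop (350,430), and slab 2 is held level at (400,270). Lowering slab 2.

```bash
python3 -m handwheel '0.01 0 0.2 0 0 0 -1; 0.02 0 0.4 0 0 0 -1;  0.02 0 0.55 0 0 0 -1; 0.02 0 0.7 0 0 0 -1; 0.02 0 0.85 0 0 0 -1; 0.02 0 1 0 0 0 -1; 0.02 0 1 0 0 0 -1';  python3 -m handwheel '0 0 0.07 0 0 0 -1; 0 0 0.14 0 0 0 -1; 0 0 0.14 0 0 0 -1; 0 0 0.15 0 0 0 1;0 0 0.15 0 0 0 1;0 0 0.15 0 0 0 1;0 0 0.15 0 0 0 1;0 0 0.15 0 0 0 1'; python3 -m handwheel '0 0 -0.2 0 0 0 1; 0 0 -0.5 0 0 0 1; 0 0 -0.9 0 0 0 1;0 0 -0.9 0 0 0 1;0 0 -0.9 0 0 0 1'; python3 -m handwheel '-0.15 -0.3 0 0 0 0 1; -0.3 -0.6 0 0 0 0 1; -0.45 -1 0 0 0 0 1;-0.45 -1 0 0 0 0 1';python3 -m handwheel '-0.15 -0.4 0.1 0 0 0 1; -0.3 -0.8 0.2 0 0 0 1; -0.46 -0.98 0.3 0 0 -0.04 1;-0.46 -0.98 0.4 0 0 -0.09 1; -0.46 -0.98 0.4 0 0 -0.09 1; -0.46 -0.98 0.4 0 0 -0.09 1'
python3 - <<'E'
from h import *
C=[cam("top"),cam("side")]
rows(542.5,204.6,2,.12)
pose(0,"slab1",C,8); pose(0,"slab1",C,8,21,[601,-4])
pose(0,"sheet1",C,5);pose(0,"lid",C,8,0,[503,-225])
E
```

```text
time: 20.75
tool_pos: [599.8, -3.8, 39.6]
tcp_rot: [3.141, 0.007, -0.158]
contact_force: [-1.1, 0.6, -1.9]
grip_width: 59.1
finger_force: 30.0
time: 21.42
tool_pos: [603.1, -5.5, 28.2]
tcp_rot: [3.142, -0.001, -0.16]
contact_force: [0.0, -0.7, 0.1]
grip_width: 87.8
finger_force: 0.0
time: 21.83
tool_pos: [604.5, -5.7, 120.7]
tcp_rot: [-3.142, -0.006, -0.16]
contact_force: [-0.4, -0.9, -0.7]
grip_width: 92.2
finger_force: 0.0
time: 22.17
tool_pos: [571.5, 106.3, 116.5]
tcp_rot: [-3.14, 0.004, -0.156]
contact_force: [-1.0, 0.4, 0.6]
grip_width: 91.4
finger_force: 0.0
time: 22.67
tool_pos: [543.1, 204.9, 75.9]
tcp_rot: [3.141, 0.003, 0.125]
contact_force: [0.5, -0.3, 0.5]
grip_width: 91.7
finger_force: 0.0
shift [-0.017 -0.005  0.75 ] turn [0.0001 0.0003 0.0003] at [544.3 204.4  77. ] [3.141e+00 1.000e-03 1.210e-01] w 92.0
slab1 [41. 51. 44.] [605.6 -2.9 -0.153 L0.05]436
slab1 [52. 60. 52.] [554.9 353.8 -0.455 L7.20]54
slab1 [86. 93. 78.] [643.8 -43.8 -0.795 L1.32]198
slab1 [80. 84. 70.] [555.0 333.2 -0.121 L0.04]1065
slab1 [41. 51. 44.] [601.7 -4.6 -0.153 L0.06]436 [628.9 -25.8 -0.781 L1.46]198
sheet1 [128.  98.  63.] [536.6 205.8 0.436 L1.06]238 [543.7 204.0 0.118 L0.05]884
sheet1 [122.  94.  61.] [665.7 212.2 0.193 L0.26]391 [667.7 214.3 0.175 L1.71]291
sheet1 [75. 73. 69.] [506.4 -225.0 -0.037 L0.35]775
sheet1 [54. 39. 26.] [716.6 356.8 -1.664 L0.11]507
sheet1 [175. 122.  71.] [427.3 338.3 -0.021 L0.03]1475
lid [74. 72. 69.] [502.8 -225.1 -0.136 L0.05]765 [504.5 -224.9 -0.152 L0.07]711
```

```bash
python3 -m handwheel '-0.01 0 0.3 0 0 0 0.9; -0.01 0 0.5 0 0 0 0.9; -0.01 0 0.65 0 0 0 0.9; -0.01 0 0.75 0 0 0 0.9;-0.01 0 0.75 0 0 0 0.9;-0.01 0 0.75 0 0 0 0.9'; python3 -m handwheel '0 0 0 0 0 0 -1; 0 0 0 0 0 0 -1; 0 0 0 0 0 0 -1; 0 0 0 0 0 0 -1; 0 0 0 0 0 0 -1; 0 0 0 0 0 0 -1; 0 0 0 0 0 0 -1; 0 0 0 0 0 0 -1';python3 -m handwheel '0 0 0 0 0 0 -1;  0 0 -0.1 0 0 0 -1;  0 0 -0.3 0 0 0 -1; 0 0 -0.6 0 0 0 -1;0 0 -1 0 0 0 -1;0 0 -1 0 0 0 -1;0 0 -1 0 0 0 -1'
python3 - <<'E'
from h import *
rows(601.5,-4.7,145,-.16)
E
```

```text
time: 23.67
tool_pos: [543.7, 204.4, 2.7]
tcp_rot: [3.141, 0.0, 0.122]
contact_force: [0.0, 0.1, -0.3]
grip_width: 87.2
finger_force: 0.0
time: 24.33
tool_pos: [543.8, 204.5, 3.1]
tcp_rot: [3.142, -0.001, 0.123]
contact_force: [-0.3, 0.6, 4.7]
grip_width: 64.1
finger_force: 30.0
time: 24.92
tool_pos: [544.9, 204.9, 105.4]
tcp_rot: [-3.141, -0.005, 0.123]
contact_force: [-0.1, -0.4, -0.6]
grip_width: 64.2
finger_force: 30.0
shift [ 0.307  2.149 -0.396] turn [-0.0004 -0.0016  0.09  ] at [544.9 204.9 105.4] [-3.141 -0.005  0.123] w 64.2
```

```bash
python3 -m handwheel '0.03 0.2 -0.2 0 0 0 -1; 0.06 0.5 -0.4 0 0 0 -1; 0.1 0.715 -0.4 0 0 0 -1; 0.1 0.715 -0.4 0 0 0 -1'; python3 -m handwheel '0.03 0.23 0 0 0 0 -1; 0.06 0.48 0 0 0 0 -1; 0.1 0.715 0 0 0 0 -1; 0.1 0.715 0 0 0 0 -1'; python3 -m handwheel '0.03 0.23 0 0 0 0.03 -1; 0.06 0.48 0 0 0 0.06 -1; 0.11 0.715 0 0 0 0.09 -1; 0.11 0.715 0 0 0 0.09 -1; 0.11 0.715 0 0 0 0.09 -1; 0.11 0.715 0 0 0 0.09 -1'
python3 - <<'E'
from h import *
rows(601.5,-4.7,45,-.16)
c=cam("side"); u,v=proj(c,[bot.get_obs()["tool_pos"]])[0]
cv2.imwrite("pics/e.png",cv2.resize(c["frame"][int(v)-40:int(v)+60,int(u)-60:int(u)+60,::-1],(720,600),interpolation=cv2.INTER_CUBIC))
E
```

```text
time: 25.25
tool_pos: [563.2, 131.2, 142.6]
tcp_rot: [3.14, -0.0, 0.12]
contact_force: [-0.0, 0.2, -0.8]
grip_width: 64.3
finger_force: 30.0
time: 25.58
tool_pos: [580.9, 61.7, 141.0]
tcp_rot: [3.141, 0.003, 0.12]
contact_force: [0.8, -0.3, 0.4]
grip_width: 64.4
finger_force: 30.0
time: 26.08
tool_pos: [599.6, -3.6, 141.5]
tcp_rot: [-3.141, 0.003, -0.159]
contact_force: [0.4, -0.6, 0.1]
grip_width: 64.2
finger_force: 30.0
shift [0.023 0.009 0.965] turn [-0.0001  0.0008  0.0004] at [599.6  -3.6 141.5] [-3.141e+00  3.000e-03 -1.590e-01] w 64.2
```

View pics/e.png

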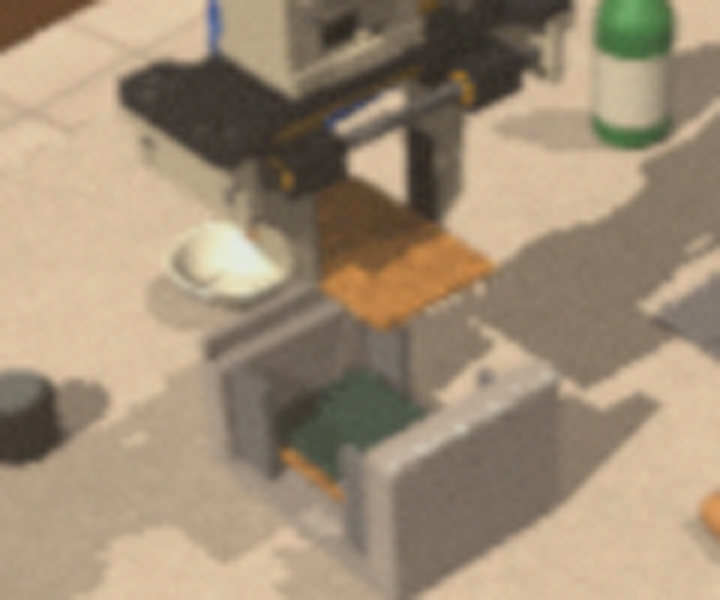

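Slab 2 is flat at crop (350,410) with the first sheet showing beneath it. Sheet 2 is held level. Lowering it, then heading for slab 3.

```bash
python3 -m handwheel '0.01 0 0.2 0 0 0 -1; 0.02 0 0.4 0 0 0 -1;  0.02 0.01 0.55 0 0 0 -1; 0.02 0.01 0.7 0 0 0 -1; 0.02 0.01 0.85 0 0 0 -1; 0.02 0.01 1 0 0 0 -1; 0.02 0.01 1 0 0 0 -1';  python3 -m handwheel '0 0 0.04 0 0 0 -1; 0 0 0.08 0 0 0 -1; 0 0 0.09 0 0 0 -1; 0 0 0.09 0 0 0 1;0 0 0.09 0 0 0 1;0 0 0.09 0 0 0 1;0 0 0.09 0 0 0 1;0 0 0.09 0 0 0 1'; python3 -m handwheel '0 0 -0.2 0 0 0 1; 0 0 -0.5 0 0 0 1; 0 0 -0.8 0 0 0 1;0 0 -0.8 0 0 0 1;0 0 -0.8 0 0 0 1'; python3 -m handwheel '-0.1 -0.3 0 0 0 0 1; -0.2 -0.6 0 0 0 0 1; -0.25 -0.82 0 0 0 0 1;-0.25 -0.82 0 0 0 0 1';python3 -m handwheel '-0.1 -0.3 0 0 0 0 1; -0.2 -0.6 0 0 0 0 1; -0.25 -0.82 0 0 0 0 1;-0.25 -0.82 0 0 0 0 1';python3 -m handwheel '-0.1 -0.3 0 0 0 0 1; -0.2 -0.6 0 0 0 0 1; -0.25 -0.82 0 0 0 0 1;-0.25 -0.82 0 0 0 0 1';python3 -m handwheel '-0.1 -0.3 0.1 0 0 0 0.8; -0.2 -0.6 0.2 0 0 0 0.8; -0.25 -0.8 0.3 0 0 -0.012 0.8;-0.25 -0.8 0.4 0 0 -0.012 0.8; -0.25 -0.8 0.4 0 0 -0.012 0.8;-0.25 -0.8 0.4 0 0 -0.012 0.8'
python3 - <<'E'
from h import *
C=[cam("top"),cam("side")]
rows(555,333.3,3,-.123)
pose(0,"slab1",C,8); pose(0,"sheet1",C,5,29,[601,-4])
pose(0,"sheet1",C,5,0,[427,338])
E
```

```text
time: 26.72
tool_pos: [599.9, -4.3, 39.6]
tcp_rot: [-3.142, 0.006, -0.158]
contact_force: [-1.0, 1.5, -1.1]
grip_width: 64.6
finger_force: 30.0
time: 27.38
tool_pos: [602.5, -6.0, 34.0]
tcp_rot: [3.142, -0.001, -0.16]
contact_force: [0.0, 0.3, -0.0]
grip_width: 90.3
finger_force: 0.0
time: 27.8
tool_pos: [603.5, -6.1, 115.8]
tcp_rot: [-3.142, -0.005, -0.16]
contact_force: [0.2, -0.1, -0.5]
grip_width: 91.6
finger_force: 0.0
time: 28.13
tool_pos: [589.1, 82.9, 112.2]
tcp_rot: [-3.141, 0.003, -0.157]
contact_force: [-0.2, 0.5, -0.3]
grip_width: 91.8
finger_force: 0.0
time: 28.47
tool_pos: [577.8, 167.3, 112.4]
tcp_rot: [-3.141, 0.002, -0.157]
contact_force: [-1.0, -0.7, 0.3]
grip_width: 91.6
finger_force: 0.0
time: 28.8
tool_pos: [566.6, 251.6, 112.5]
tcp_rot: [-3.141, 0.002, -0.157]
contact_force: [-0.4, -0.2, -0.2]
grip_width: 91.8
finger_force: 0.0
time: 29.3
tool_pos: [555.5, 329.9, 72.4]
tcp_rot: [3.139, 0.002, -0.124]
contact_force: [-0.4, 0.2, 0.6]
grip_width: 82.3
finger_force: 0.0
shift [-0.018 -0.03   0.709] turn [ 0.0001 -0.0001 -0.0005] at [556.4 330.1  73.9] [ 3.141 -0.    -0.124] w 82.3
slab1 [43. 53. 45.] [549.4 338.3 0.040 L1.29]196 [555.1 333.4 -0.127 L0.08]1008
slab1 [111. 101.  89.] [324.4 -30.8 -0.034 L0.70]448
sheet1 [96. 72. 45.] [601.1 -4.3 -0.153 L0.07]476
sheet1 [120.  91.  58.] [428.4 338.5 -0.026 L0.42]353 [428.0 338.3 0.001 L0.04]1434
```

```bash
python3 -m handwheel '-0.01 -0.03 0.3 0 0 0 0.8; -0.02 -0.03 0.5 0 0 0 0.8; -0.02 -0.03 0.65 0 0 0 0.8; -0.02 -0.03 0.71 0 0 0 0.8;-0.02 -0.03 0.71 0 0 0 0.8;-0.02 -0.03 0.71 0 0 0 0.8'; python3 -m handwheel '0 0 0 0 0 0 -1; 0 0 0 0 0 0 -1; 0 0 0 0 0 0 -1; 0 0 0 0 0 0 -1; 0 0 0 0 0 0 -1; 0 0 0 0 0 0 -1; 0 0 0 0 0 0 -1; 0 0 0 0 0 0 -1';python3 -m handwheel '0 0 0 0 0 0 -1;  0 0 -0.1 0 0 0 -1;  0 0 -0.3 0 0 0 -1; 0 0 -0.6 0 0 0 -1;0 0 -1 0 0 0 -1;0 0 -1 0 0 0 -1;0 0 -1 0 0 0 -1'
python3 - <<'E'
from h import *
rows(601.5,-4.7,150,-.16)
E
```

```text
time: 30.2
tool_pos: [554.4, 335.1, 3.1]
tcp_rot: [-3.141, -0.001, -0.122]
contact_force: [0.7, -0.1, 0.0]
grip_width: 82.6
finger_force: 0.0
time: 30.87
tool_pos: [554.2, 334.9, 3.1]
tcp_rot: [3.141, -0.0, -0.122]
contact_force: [-1.5, -2.6, 5.3]
grip_width: 59.4
finger_force: 30.0
time: 31.45
tool_pos: [555.4, 336.0, 105.7]
tcp_rot: [-3.138, -0.005, -0.122]
contact_force: [-0.0, 0.1, -2.4]
grip_width: 59.6
finger_force: 30.0
shift [ 0.876  3.324 -0.45 ] turn [-0.0011 -0.0015  0.012 ] at [555.4 336.  105.7] [-3.138 -0.005 -0.122] w 59.6
```

```bash
python3 -m handwheel '0.07 0.3 -0.2 0 0 0 -1; 0.14 0.6 -0.4 0 0 0 -1; 0.22 0.83 -0.45 0 0 0 -1; 0.22 0.83 -0.45 0 0 0 -1'; python3 -m handwheel '0.07 0.3 0 0 0 0 -1; 0.14 0.6 0 0 0 0 -1; 0.22 0.83 0 0 0 0 -1; 0.22 0.83 0 0 0 0 -1'; python3 -m handwheel '0.07 0.3 0 0 0 0 -1; 0.14 0.6 0 0 0 0 -1; 0.22 0.83 0 0 0 0 -1; 0.22 0.83 0 0 0 0 -1';python3 -m handwheel '0.07 0.3 0 0 0 0 -1; 0.14 0.6 0 0 0 0 -1; 0.22 0.83 0 0 0 0.012 -1; 0.22 0.83 0 0 0 0.012 -1; 0.22 0.83 0 0 0 0.012 -1; 0.22 0.83 0 0 0 0.012 -1'
python3 - <<'E'
from h import *
rows(601.5,-4.7,52,-.16)
c=cam("side"); u,v=proj(c,[bot.get_obs()["tool_pos"]])[0]
cv2.imwrite("pics/f.png",cv2.resize(c["frame"][int(v)-40:int(v)+60,int(u)-60:int(u)+60,::-1],(720,600),interpolation=cv2.INTER_CUBIC))
E
```

```text
time: 31.78
tool_pos: [566.8, 246.0, 148.2]
tcp_rot: [3.14, -0.001, -0.126]
contact_force: [1.3, 0.9, -1.6]
grip_width: 59.6
finger_force: 30.0
time: 32.12
tool_pos: [577.3, 161.0, 145.9]
tcp_rot: [3.139, 0.003, -0.126]
contact_force: [0.1, -0.2, -1.4]
grip_width: 59.6
finger_force: 30.0
time: 32.45
tool_pos: [589.2, 76.5, 146.1]
tcp_rot: [3.14, 0.002, -0.126]
contact_force: [-0.4, 0.2, -1.5]
grip_width: 59.5
finger_force: 30.0
time: 32.95
tool_pos: [600.2, -3.9, 146.7]
tcp_rot: [-3.141, 0.002, -0.159]
contact_force: [0.0, -0.6, -1.0]
grip_width: 59.2
finger_force: 30.0
shift [0.016 0.007 0.947] turn [-0.0002  0.0007  0.0002] at [600.2  -3.9 146.7] [-3.141e+00  2.000e-03 -1.590e-01] w 59.2
```

View pics/f.png

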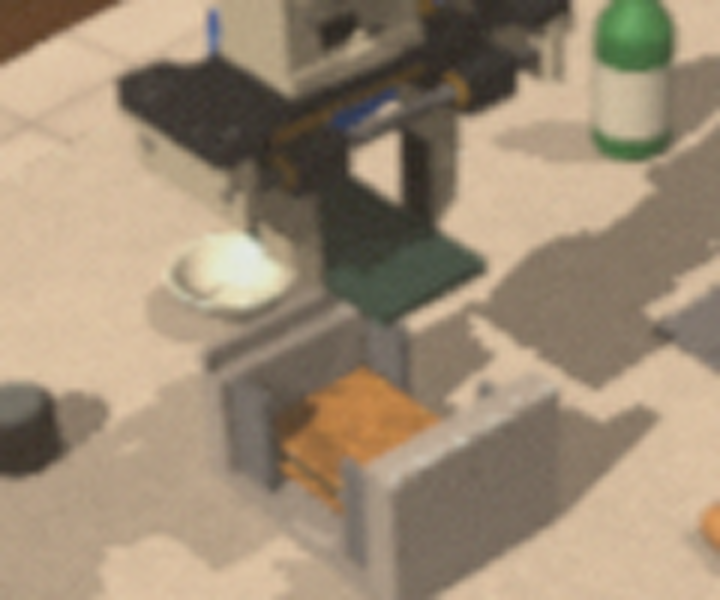

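```bash
python3 -m handwheel '0.01 0 0.2 0 0 0 -1; 0.015 0 0.4 0 0 0 -1;  0.015 0.01 0.55 0 0 0 -1; 0.015 0.01 0.7 0 0 0 -1; 0.015 0.01 0.85 0 0 0 -1; 0.015 0.01 1 0 0 0 -1; 0.015 0.01 1 0 0 0 -1';  python3 -m handwheel '0 0 0.04 0 0 0 -1; 0 0 0.07 0 0 0 -1; 0 0 0.07 0 0 0 -1; 0 0 0.08 0 0 0 1;0 0 0.08 0 0 0 1;0 0 0.08 0 0 0 1;0 0 0.08 0 0 0 1;0 0 0.08 0 0 0 1'; python3 -m handwheel '0 0 -0.2 0 0 0 1; 0 0 -0.5 0 0 0 1; 0 0 -0.8 0 0 0 1;0 0 -0.8 0 0 0 1;0 0 -0.8 0 0 0 1'; python3 -m handwheel '-0.2 -0.3 0 0 0 0 1; -0.4 -0.6 0 0 0 0 1; -0.56 -0.78 0 0 0 0 1;-0.56 -0.78 0 0 0 0 1';python3 -m handwheel '-0.2 -0.3 0 0 0 0 1; -0.4 -0.6 0 0 0 0 1; -0.56 -0.78 0 0 0 0 1;-0.56 -0.78 0 0 0 0 1';python3 -m handwheel '-0.2 -0.3 0 0 0 0 1; -0.4 -0.6 0 0 0 0 1; -0.56 -0.78 0 0 0 0 1;-0.56 -0.78 0 0 0 0 1';python3 -m handwheel '-0.2 -0.3 0.1 0 0 0 0.9; -0.4 -0.6 0.2 0 0 0 0.9; -0.57 -0.78 0.3 0 0 -0.025 0.9;-0.57 -0.78 0.4 0 0 -0.05 0.9; -0.57 -0.78 0.4 0 0 -0.05 0.9;-0.57 -0.78 0.4 0 0 -0.05 0.9'
python3 - <<'E'
from h import *
C=[cam("top"),cam("side")]
rows(428,338.4,2,0)
pose(0,"slab1",C,8,0); pose(0,"slab1",C,8,34,[601,-4])
pose(0,"sheet1",C,5,0)
E
```

```text
time: 33.58
tool_pos: [599.8, -4.5, 44.5]
tcp_rot: [-3.142, 0.006, -0.158]
contact_force: [-0.7, -0.4, -1.4]
grip_width: 59.3
finger_force: 30.0
time: 34.25
tool_pos: [602.3, -6.6, 40.1]
tcp_rot: [3.142, -0.001, -0.16]
contact_force: [-0.0, 0.3, 0.1]
grip_width: 87.9
finger_force: 0.0
time: 34.67
tool_pos: [603.3, -6.6, 121.8]
tcp_rot: [-3.142, -0.005, -0.16]
contact_force: [-0.5, 0.3, -0.2]
grip_width: 92.0
finger_force: 0.0
time: 35.0
tool_pos: [555.8, 83.0, 118.2]
tcp_rot: [-3.141, 0.005, -0.157]
contact_force: [0.4, 0.5, -0.3]
grip_width: 91.9
finger_force: 0.0
time: 35.33
tool_pos: [513.6, 168.2, 118.5]
tcp_rot: [3.141, 0.004, -0.157]
contact_force: [0.1, -0.9, 0.5]
grip_width: 91.8
finger_force: 0.0
time: 35.67
tool_pos: [471.4, 253.6, 118.7]
tcp_rot: [3.141, 0.002, -0.157]
contact_force: [-0.2, 0.4, -0.4]
grip_width: 91.9
finger_force: 0.0
time: 36.17
tool_pos: [430.1, 336.3, 78.8]
tcp_rot: [3.14, 0.001, -0.006]
contact_force: [-0.1, 0.3, -0.1]
grip_width: 87.2
finger_force: 0.0
shift [-0.03  -0.019  0.779] turn [ 0.     -0.0002 -0.0021] at [430.9 336.5  79.9] [ 3.141e+00 -1.000e-03 -7.000e-03] w 87.3
slab1 [47. 60. 51.] [607.8 -2.7 -0.127 L0.08]425
slab1 [88. 97. 82.] [662.2 -38.8 -0.162 L0.63]297
slab1 [47. 60. 51.] [602.3 -5.1 -0.130 L0.10]425 [637.7 -12.5 -0.246 L0.76]297
sheet1 [130.  99.  64.] [664.9 215.2 0.171 L0.06]458
sheet1 [90. 69. 45.] [417.1 347.2 0.315 L1.13]239 [428.2 338.2 -0.020 L0.04]1430
sheet1 [210. 149.  89.] [730.1 214.3 -0.315 L11.92]55
```

```bash
python3 -m handwheel '-0.02 -0.02 0.3 0 0 0 0.9; -0.03 -0.02 0.5 0 0 0 0.9; -0.03 -0.02 0.65 0 0 0 0.9; -0.03 -0.02 0.78 0 0 0 0.9;-0.03 -0.02 0.78 0 0 0 0.9;-0.03 -0.02 0.78 0 0 0 0.9'; python3 -m handwheel '0 0 0 0 0 0 -1; 0 0 0 0 0 0 -1; 0 0 0 0 0 0 -1; 0 0 0 0 0 0 -1; 0 0 0 0 0 0 -1; 0 0 0 0 0 0 -1; 0 0 0 0 0 0 -1; 0 0 0 0 0 0 -1';python3 -m handwheel '0 0 0 0 0 0 -1;  0 0 -0.1 0 0 0 -1;  0 0 -0.3 0 0 0 -1; 0 0 -0.6 0 0 0 -1;0 0 -1 0 0 0 -1;0 0 -1 0 0 0 -1;0 0 -1 0 0 0 -1'
python3 - <<'E'
from h import *
rows(601.5,-4.7,150,-.16)
c=cam("top")
cv2.imwrite("pics/top3.png",cv2.resize(c["frame"][:,:,::-1],(800,600),interpolation=cv2.INTER_CUBIC))
E
```

```text
time: 37.07
tool_pos: [426.8, 339.3, 1.6]
tcp_rot: [3.141, 0.0, -0.003]
contact_force: [0.8, -1.3, 0.8]
grip_width: 86.9
finger_force: 0.0
time: 37.73
tool_pos: [426.8, 339.4, 1.8]
tcp_rot: [3.142, -0.0, -0.003]
contact_force: [0.1, -0.3, 1.9]
grip_width: 65.3
finger_force: 30.0
time: 38.32
tool_pos: [428.0, 340.3, 104.5]
tcp_rot: [-3.139, -0.005, -0.003]
contact_force: [-0.1, 0.1, -1.6]
grip_width: 65.0
finger_force: 30.0
shift [ 1.747  3.444 -0.457] turn [-0.0011 -0.0015  0.05  ] at [428.  340.3 104.5] [-3.139e+00 -5.000e-03 -3.000e-03] w 65.0
```

View pics/top3.png

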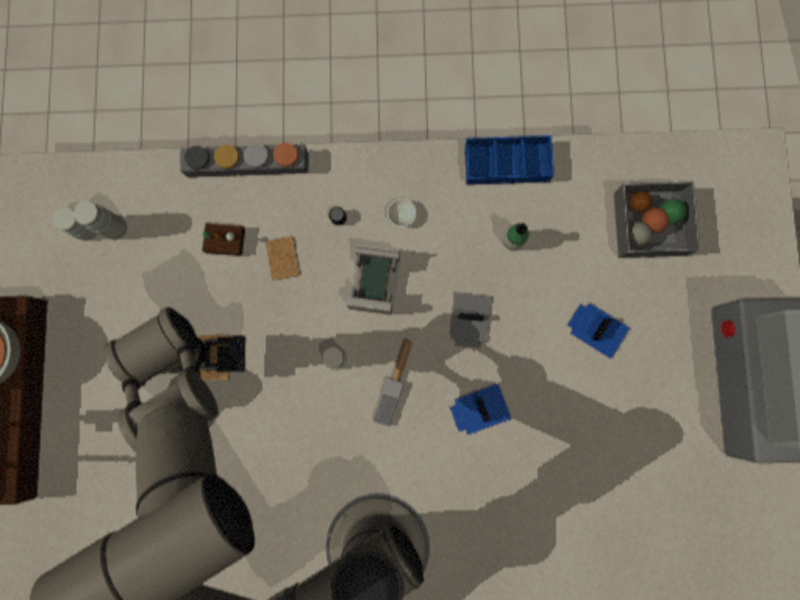

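The right half of the bench is clear, so there are only three slabs. Slab 3 is in the case at (375,278), the leftover sheet is at (283,257), and the lid is undisturbed at (470,318).

```bash
python3 -m handwheel '0.15 0.3 -0.2 0 0 0 -1; 0.3 0.6 -0.4 0 0 0 -1; 0.435 0.86 -0.45 0 0 0 -1; 0.435 0.86 -0.45 0 0 0 -1'; python3 -m handwheel '0.15 0.3 0 0 0 0 -1; 0.3 0.6 0 0 0 0 -1; 0.435 0.86 0 0 0 0 -1; 0.435 0.86 0 0 0 0 -1'; python3 -m handwheel '0.15 0.3 0 0 0 0 -1; 0.3 0.6 0 0 0 0 -1; 0.435 0.86 0 0 0 0 -1; 0.435 0.86 0 0 0 0 -1';python3 -m handwheel '0.15 0.3 0 0 0 0 -1; 0.3 0.6 0 0 0 0.02 -1; 0.44 0.86 0 0 0 0.05 -1; 0.44 0.86 0 0 0 0.05 -1; 0.44 0.86 0 0 0 0.05 -1; 0.44 0.86 0 0 0 0.05 -1'
python3 - <<'E'
from h import *
rows(601.5,-4.7,46,-.16)
E
```

```text
time: 38.7
tool_pos: [472.2, 249.6, 147.0]
tcp_rot: [3.14, -0.001, -0.007]
contact_force: [0.3, 0.2, -0.4]
grip_width: 64.7
finger_force: 30.0
time: 39.03
tool_pos: [514.3, 163.4, 145.0]
tcp_rot: [3.14, 0.002, -0.007]
contact_force: [0.7, -0.1, -0.6]
grip_width: 65.1
finger_force: 30.0
time: 39.37
tool_pos: [557.7, 77.5, 145.1]
tcp_rot: [3.14, 0.001, -0.007]
contact_force: [-0.0, -0.6, -0.7]
grip_width: 65.1
finger_force: 30.0
time: 39.87
tool_pos: [599.1, -3.7, 145.4]
tcp_rot: [-3.141, 0.003, -0.159]
contact_force: [-0.7, -0.4, -1.2]
grip_width: 65.1
finger_force: 30.0
shift [0.029 0.006 0.994] turn [-0.0001  0.001   0.0003] at [599.1  -3.7 145.4] [-3.141e+00  3.000e-03 -1.590e-01] w 65.1
```

```bash
python3 -m handwheel '0.01 0 0.2 0 0 0 -1; 0.02 0 0.4 0 0 0 -1;  0.025 0.005 0.55 0 0 0 -1; 0.025 0.005 0.7 0 0 0 -1; 0.025 0.005 0.85 0 0 0 -1; 0.025 0.005 0.93 0 0 0 -1; 0.025 0.005 0.99 0 0 0 -1; 0.025 0.005 0.99 0 0 0 -1';  python3 -m handwheel '0 0 0 0 0 0 -1; 0 0 0 0 0 0 1; 0 0 0 0 0 0 1;0 0 0 0 0 0 1;0 0 0 0 0 0 1;0 0 0 0 0 0 1;0 0 0 0 0 0 1'; python3 -m handwheel '0 0 -0.2 0 0 0 1; 0 0 -0.5 0 0 0 1; 0 0 -0.8 0 0 0 1;0 0 -0.8 0 0 0 1;0 0 -0.8 0 0 0 1'; python3 -m handwheel '-0.06 0.3 0 0 0 0 0; -0.12 0.6 0 0 0 0 0; -0.18 0.78 0 0 0 0 0;-0.18 0.78 0 0 0 0 0'; python3 -m handwheel '-0.06 0.3 0 0 0 0 0; -0.12 0.6 0 0 0 0 0; -0.18 0.78 0 0 0 0 0;-0.18 0.78 0 0 0 0 0'; python3 -m handwheel '-0.06 0.3 0 0 0 0 0; -0.12 0.6 0 0 0 0 0; -0.18 0.78 0 0 0 0 0;-0.18 0.78 0 0 0 0 0'
python3 - <<'E'
from h import *
C=[cam("top"),cam("side")]
rows(509.4,-225.9,80,1.426)
pose(0,"sheet1",C,5,42,[601,-4]);pose(0,"lid",C,8,0,[503,-225],100)
c=C[1];u,v=proj(c,[[601,-5,50]])[0]
cv2.imwrite("pics/g.png",cv2.resize(c["frame"][int(v)-40:int(v)+40,int(u)-50:int(u)+50,::-1],(700,560),interpolation=cv2.INTER_CUBIC))
E
```

```text
time: 40.53
tool_pos: [601.6, -4.9, 46.6]
tcp_rot: [-3.142, 0.002, -0.159]
contact_force: [-0.8, -0.8, -0.1]
grip_width: 65.1
finger_force: 30.0
time: 41.12
tool_pos: [602.7, -6.1, 47.9]
tcp_rot: [3.142, -0.0, -0.16]
contact_force: [0.1, -0.1, -0.6]
grip_width: 91.6
finger_force: 0.0
time: 41.53
tool_pos: [603.7, -6.1, 129.7]
tcp_rot: [-3.142, -0.004, -0.16]
contact_force: [-0.5, 0.3, 0.2]
grip_width: 91.7
finger_force: 0.0
time: 41.87
tool_pos: [570.2, -82.9, 126.2]
tcp_rot: [3.141, 0.004, -0.163]
contact_force: [0.4, -0.3, 0.2]
grip_width: 69.9
finger_force: 0.0
time: 42.2
tool_pos: [540.5, -156.5, 126.5]
tcp_rot: [3.141, 0.003, -0.163]
contact_force: [1.3, 0.8, 0.3]
grip_width: 46.8
finger_force: 0.0
time: 42.53
tool_pos: [510.9, -230.2, 126.8]
tcp_rot: [3.141, 0.001, -0.163]
contact_force: [0.8, -0.1, 0.4]
grip_width: 45.9
finger_force: 0.0
shift [-0.028 -0.012  0.47 ] turn [-0.0006 -0.     -0.5052] at [ 512.  -227.6  127. ] [-3.14e+00  1.00e-03 -1.61e-01] w 45.8
sheet1 [107.  80.  51.] [602.4 -4.0 -0.167 L0.05]507 [629.6 -9.8 -0.210 L0.51]373
lid [92. 90. 86.] [474.0 -233.0 0.403 L2.87]205 [503.6 -223.8 -0.167 L0.07]700
```

View pics/g.png

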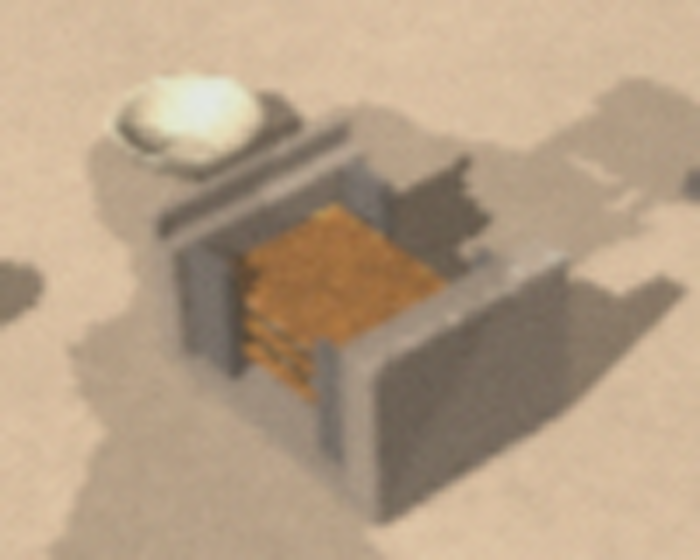

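The case holds three slab and sheet pairs, level, with cork on top at crop (340,270). Now rotating the tool for the lid's grip bar.

```bash
python3 -m handwheel '-0.03 -0.01 0 0 0 -0.03 0; -0.03 -0.01 0 0 0 -0.07 0; -0.03 -0.01 0 0 0 -0.11 0; -0.03 -0.01 0 0 0 -0.145 0; -0.03 -0.01 0 0 0 -0.18 0; -0.03 -0.01 0 0 0 -0.22 0; -0.03 -0.01 0 0 0 -0.25 0; -0.03 -0.01 0 0 0 -0.25 0'; python3 -m handwheel '0 0 0.1 0 0 -0.035 0; 0 0 0.2 0 0 -0.07 0; 0 0 0.3 0 0 -0.11 0; 0 0 0.4 0 0 -0.145 0; 0 0 0.45 0 0 -0.18 0; 0 0 0.45 0 0 -0.22 0; 0 0 0.45 0 0 -0.255 0; 0 0 0.45 0 0 -0.255 0'
python3 - <<'E'
from h import *
C=[cam("top"),cam("side")]
pose(0,"lid",C,8,0,[503,-225],100)
rows(509.4,-225.9,11,1.42)
c=C[1];u,v=proj(c,[[505,-225,40]])[0]
cv2.imwrite("pics/i.png",cv2.resize(c["frame"][int(v)-40:int(v)+40,int(u)-50:int(u)+50,::-1],(700,560),interpolation=cv2.INTER_CUBIC))
E
```

```text
time: 43.5
tool_pos: [509.6, -225.9, 127.7]
tcp_rot: [-3.142, -0.0, 0.63]
contact_force: [-0.1, -0.7, 0.2]
grip_width: 46.1
finger_force: 0.0
time: 44.17
tool_pos: [509.4, -226.2, 82.5]
tcp_rot: [-3.141, -0.0, 1.428]
contact_force: [-0.6, -0.1, -0.4]
grip_width: 45.9
finger_force: 0.0
lid [116. 105.  96.] [504.5 -224.4 -0.141 L0.09]679
shift [ 0.008 -0.001  0.718] turn [0.0001 0.     0.0009] at [ 509.3 -226.7   82.8] [3.141 0.    1.423] w 46.1
```

View pics/i.png

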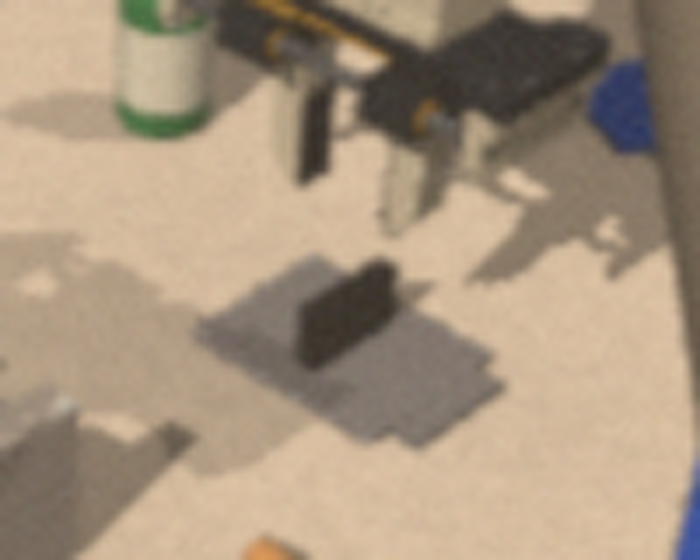

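```bash
python3 -m handwheel '0 0 0.2 0 0 0 0; 0.01 0 0.4 0 0 0 0; 0.01 0 0.6 0 0 0 0; 0.01 0 0.72 0 0 0 0; 0.01 0 0.72 0 0 0 0; 0.01 0 0.72 0 0 0 0'; python3 -m handwheel '0 0 0 0 0 0 -1; 0 0 0 0 0 0 -1; 0 0 0 0 0 0 -1; 0 0 0 0 0 0 -1; 0 0 0 0 0 0 -1; 0 0 0 0 0 0 -1; 0 0 0 0 0 0 -1; 0 0 0 0 0 0 -1';python3 -m handwheel '0 0 0 0 0 0 -1;  0 0 -0.1 0 0 0 -1;  0 0 -0.3 0 0 0 -1; 0 0 -0.6 0 0 0 -1;0 0 -0.9 0 0 0 -1;0 0 -0.9 0 0 0 -1;0 0 -0.9 0 0 0 -1'
python3 -m handwheel '0 0 -0.2 0 0 0 -1; 0 0 -0.5 0 0 0 -1; 0 0 -0.7 0 0 0 -1; 0 0 -0.7 0 0 0 -1; 0 0 -0.7 0 0 0 -1'
python3 - <<'E'
from h import *
C=[cam("top"),cam("side")]
rows(509.4,-225.9,170,1.42)
z=bot.get_obs()["tool_pos"][2]-11; pose(0,"lid",C,8,z,[503,-225],100)
E
```

```text
time: 44.87
tool_pos: [509.1, -225.8, 10.5]
tcp_rot: [-3.141, -0.0, 1.425]
contact_force: [-0.6, -1.0, 0.7]
grip_width: 45.8
finger_force: 0.0
time: 45.53
tool_pos: [509.4, -226.0, 11.1]
tcp_rot: [3.141, 0.0, 1.426]
contact_force: [-1.2, 0.4, 3.8]
grip_width: 11.8
finger_force: 30.0
time: 46.12
tool_pos: [510.2, -226.4, 102.6]
tcp_rot: [3.138, 0.002, 1.426]
contact_force: [-0.7, -0.4, -2.0]
grip_width: 11.9
finger_force: 30.0
time: 46.53
tool_pos: [509.1, -225.8, 170.2]
tcp_rot: [-3.141, -0.0, 1.426]
contact_force: [0.2, -0.1, -2.4]
grip_width: 11.7
finger_force: 30.0
shift [-0.005  0.013 -0.014] turn [-0.0012 -0.0005  0.002 ] at [ 508.2 -225.3  168.6] [-3.138e+00 -2.000e-03  1.426e+00] w 11.9
lid [89. 86. 80.] [513.8 -173.2 -0.414 L7.17]120 [505.9 -226.4 -0.220 L0.35]576
```

Lid gripped. Working out the hooking waypoints next.

```bash
cat >> h.py <<'E'
CASE=[601.3,-4.8,-.158]
def way(xt,zt,deg,case=None):
    "rows to put the tongue tip (case frame xt, 0, zt) with the far end raised by deg; lid held with TCP at lid (6,0,11)"
    cx,cy,yaw=case or CASE
    rl=R.from_euler('z',yaw)*R.from_euler('y',-np.radians(deg))
    tip=R.from_euler('z',yaw).apply([xt,0,zt])+[cx,cy,0]
    p=tip+rl.apply([68,0,11]); r1=rl*R.from_euler('z',np.pi/2)*R.from_euler('x',np.pi)
    o=bot.get_obs(); r0=R.from_euler('xyz',o["tcp_rot"])
    print(xt,zt,deg,"shift",(r0.inv().apply(p-o["tool_pos"])/100).round(3),"turn",((r0.inv()*r1).as_rotvec()/np.pi).round(4),"target",p.round(1))
def tipnow(case=None):
    cx,cy,yaw=case or CASE
    o=bot.get_obs(); rl=R.from_euler('xyz',o["tcp_rot"])*(R.from_euler('z',np.pi/2)*R.from_euler('x',np.pi)).inv()
    t=o["tool_pos"]-rl.apply([68,0,11])-[cx,cy,0]; a=R.from_euler('z',-yaw)*rl
    print("tip",R.from_euler('z',-yaw).apply(t).round(1),"tilt",np.degrees(np.arcsin(a.as_matrix()[2,0])).round(2),"yaw",np.round(np.degrees(np.arctan2(a.as_matrix()[1,0],a.as_matrix()[0,0])),2),"F",o["contact_force"].round(1),"w",o["grip_width"].round(1))
E
python3 - <<'E'
from h import *
tipnow(); way(-45,130,0); way(-45,130,12)
E
```

```text
Traceback (most recent call last):
  File "h.py", line 72, in tipnow
    print("tip",R.from_euler('z',-yaw).apply(t).round(1),"tilt",np.degrees(np.arcsin(a.as_matrix()[2,0])).round(2),"yaw",np.round(np.degrees(np.arctan2(a.as_matrix()[1,0],a.as_matrix()[0,0])),2),"F",o["contact_force"].round(1),"w",o["grip_width"].round(1))
                                                                                                                                                                                                                                       ^^^^^^^^^^^^^^^^^^^^^
AttributeError: 'float' object has no attribute 'round'
```

```bash
sed -i 's/o\["grip_width"\].round(1))$/round(o["grip_width"],1))/' h.py
python3 - <<'E'
from h import *
tipnow(); way(-45,130,0); way(-45,130,12)
E
```

```text
tip [-125.1 -233.4  157.9] tilt -0.21 yaw 0.78 F [-0.2 -0.1 -2.1] w 11.8
-45 130 0 shift [2.313 0.833 0.277] turn [-0.0011 -0.0005  0.0043] target [624.   -8.4 141. ]
-45 130 12 shift [2.314 0.795 0.138] turn [-0.0678 -0.0009  0.0043] target [620.3  -7.8 154.9]
```

```bash
python3 -m handwheel '0.25 0.09 0 0 0 0 -1; 0.5 0.18 0 0 0 0 -1; 0.77 0.265 0 0 0 0 -1; 0.77 0.265 0 0 0 0 -1'; python3 -m handwheel '0.25 0.09 0 0 0 0 -1; 0.5 0.18 0 0 0 0 -1; 0.77 0.265 0 0 0 0 -1; 0.77 0.265 0 0 0 0 -1'; python3 -m handwheel '0.25 0.09 0 0 0 0 -1; 0.5 0.18 0.05 -0.02 0 0 -1; 0.77 0.265 0.1 -0.045 0 0.004 -1; 0.77 0.265 0.13 -0.067 0 0.004 -1;  0.77 0.265 0.13 -0.067 0 0.004 -1; 0.77 0.265 0.13 -0.067 0 0.004 -1'
python3 - <<'E'
from h import *
tipnow(); way(-47,90,12); way(-47,66.5,12)
c=cam("side"); u,v=proj(c,[[601,-5,90]])[0]
cv2.imwrite("pics/j.png",cv2.resize(c["frame"][int(v)-45:int(v)+45,int(u)-56:int(u)+56,::-1],(784,600),interpolation=cv2.INTER_CUBIC))
E
```

```text
time: 47.07
tool_pos: [547.6, -149.4, 169.3]
tcp_rot: [-3.14, -0.003, 1.429]
contact_force: [0.2, 0.8, -1.1]
grip_width: 11.7
finger_force: 30.0
time: 47.4
tool_pos: [584.9, -77.2, 169.4]
tcp_rot: [-3.14, -0.002, 1.43]
contact_force: [-0.0, 0.0, -1.3]
grip_width: 11.8
finger_force: 30.0
time: 47.9
tool_pos: [619.8, -9.1, 156.8]
tcp_rot: [2.935, -0.001, 1.414]
contact_force: [0.4, -0.3, -1.5]
grip_width: 12.1
finger_force: 30.0
tip [-45.4  -1.4 132.1] tilt 11.82 yaw 0.08 F [ 0.4 -0.3 -1.5] w 12.1
-47 90 12 shift [ 0.013 -0.103  0.407] turn [-0.001  -0.0003  0.0005] target [618.3  -7.5 114.9]
-47 66.5 12 shift [ 0.013 -0.151  0.637] turn [-0.001  -0.0003  0.0005] target [618.3  -7.5  91.4]
```

View pics/j.png

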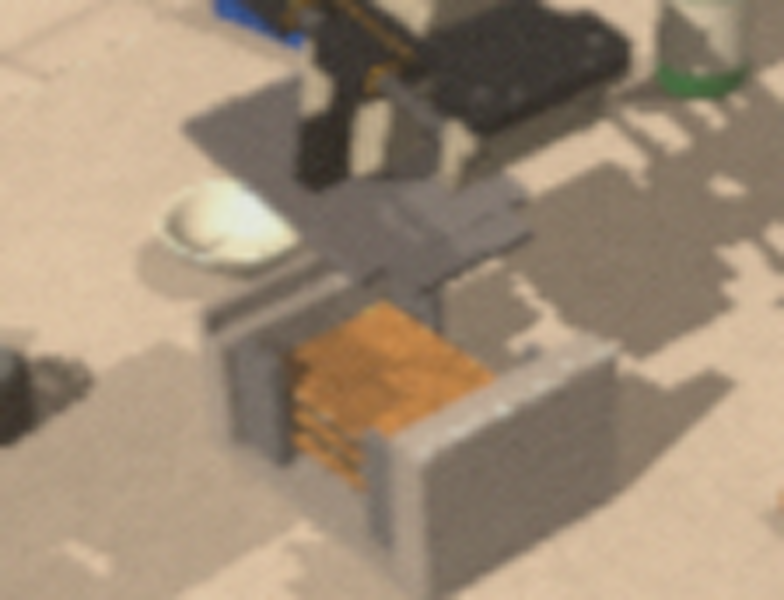

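The lid is tilted with its far end raised, and the tongue at crop (490,220) points toward the robot-side lip. Lowering in front of the lip.

```bash
python3 -m handwheel '0 -0.03 0.1 0 0 0 -1; 0.01 -0.06 0.2 0 0 0 -1; 0.01 -0.1 0.3 0 0 0 -1; 0.01 -0.1 0.41 0 0 0 -1; 0.01 -0.1 0.41 0 0 0 -1;  0.01 -0.1 0.41 0 0 0 -1'
python3 - <<'E'
from h import *
tipnow(); way(-47,67,12)
E
```

```text
time: 48.45
tool_pos: [620.5, -8.4, 115.0]
tcp_rot: [2.932, -0.001, 1.413]
contact_force: [0.2, -0.3, -1.6]
grip_width: 11.6
finger_force: 30.0
tip [-44.7  -0.5  90.1] tilt 11.98 yaw -0.01 F [ 0.2 -0.3 -1.6] w 11.6
-47 67 12 shift [ 0.005 -0.07   0.221] turn [-0.0001 -0.0003 -0.    ] target [618.3  -7.5  91.9]
```

```bash
python3 -m handwheel '0 -0.03 0.07 0 0 0 -1; 0.005 -0.05 0.14 0 0 0 -1; 0.005 -0.07 0.22 0 0 0 -1; 0.005 -0.07 0.22 0 0 0 -1; 0.005 -0.07 0.22 0 0 0 -1; 0.005 -0.07 0.22 0 0 0 -1'
python3 - <<'E'
from h import *
tipnow(); way(-63.5,66.5,12)
c=cam("side"); u,v=proj(c,[[601,-5,90]])[0]
cv2.imwrite("pics/k.png",cv2.resize(c["frame"][int(v)-45:int(v)+45,int(u)-56:int(u)+56,::-1],(784,600),interpolation=cv2.INTER_CUBIC))
E
```

```text
time: 48.95
tool_pos: [618.2, -6.6, 92.6]
tcp_rot: [2.931, -0.001, 1.414]
contact_force: [-0.8, -0.8, -1.2]
grip_width: 11.5
finger_force: 30.0
tip [-47.2   0.8  67.7] tilt 12.07 yaw 0.06 F [-0.8 -0.8 -1.2] w 11.5
-63.5 66.5 12 shift [-0.008 -0.161 -0.022] turn [ 0.0004 -0.0005  0.0003] target [602.   -4.9  91.4]
```

View pics/k.png

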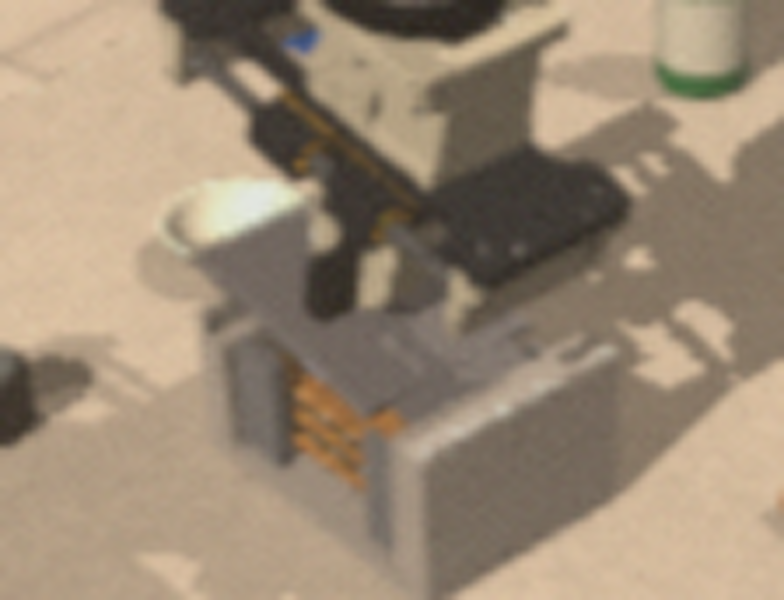

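The tongue sits just in front of the lip at crop (440,370), with the far end above the stop. Sliding it in.

```bash
python3 -m handwheel '0 -0.03 0 0 0 0 -1; -0.01 -0.06 -0.01 0 0 0 -1; -0.01 -0.09 -0.012 0 0 0 -1; -0.01 -0.09 -0.012 0 0 0 -1; -0.01 -0.09 -0.012 0 0 0 -1'
python3 - <<'E'
from h import *
tipnow(); way(-63.5,66.5,12)
E
python3 -m handwheel '0 -0.03 -0.005 0 0 0 -1; 0 -0.05 -0.01 0 0 0 -1; 0 -0.07 -0.01 0 0 0 -1; 0 -0.07 -0.01 0 0 0 -1; 0 -0.07 -0.01 0 0 0 -1'
python3 - <<'E'
from h import *
tipnow(); way(-63.5,66.5,12); way(-63.5,66,6)
E
```

```text
time: 49.42
tool_pos: [608.8, -6.2, 92.0]
tcp_rot: [2.931, -0.001, 1.414]
contact_force: [0.5, 0.3, -1.0]
grip_width: 11.7
finger_force: 30.0
tip [-56.6  -0.3  67.1] tilt 12.07 yaw 0.05 F [ 0.5  0.3 -1. ] w 11.7
-63.5 66.5 12 shift [ 0.002 -0.069 -0.008] turn [ 0.0004 -0.0005  0.0003] target [602.   -4.9  91.4]
time: 49.83
tool_pos: [601.9, -5.1, 91.3]
tcp_rot: [2.931, -0.001, 1.414]
contact_force: [0.1, 0.8, -1.0]
grip_width: 11.9
finger_force: 30.0
tip [-63.6  -0.2  66.4] tilt 12.06 yaw 0.05 F [ 0.1  0.8 -1. ] w 11.9
-63.5 66.5 12 shift [ 0.002  0.001 -0.   ] turn [ 0.0003 -0.0005  0.0003] target [602.   -4.9  91.4]
-63.5 66 6 shift [0.002 0.008 0.076] turn [ 0.0337 -0.0004  0.0003] target [604.2  -5.3  84. ]
```

```bash
python3 -m handwheel '0 0.002 0.02 0.01 0 0 -1; 0 0.004 0.04 0.02 0 0 -1; 0 0.008 0.075 0.034 0 0 -1; 0 0.008 0.075 0.034 0 0 -1; 0 0.008 0.075 0.034 0 0 -1'
python3 - <<'E'
from h import *
tipnow(); way(-63.5,65,2.5);way(-63.5,64.2,0)
E
```

```text
time: 50.25
tool_pos: [604.7, -5.6, 83.9]
tcp_rot: [3.037, -0.001, 1.414]
contact_force: [-0.3, 0.4, -1.4]
grip_width: 11.6
finger_force: 30.0
tip [-63.   -0.3  65.8] tilt 5.99 yaw 0.05 F [-0.3  0.4 -1.4] w 11.6
-63.5 65 2.5 shift [ 0.003 -0.     0.05 ] turn [ 0.0194 -0.0004  0.0003] target [605.2  -5.4  79. ]
-63.5 64.2 0 shift [0.003 0.001 0.087] turn [ 0.0333 -0.0004  0.0003] target [605.7  -5.5  75.2]
```

```bash
python3 -m handwheel '0 0 0.02 0.01 0 0 -1; 0 0 0.05 0.019 0 0 -1; 0 0 0.05 0.019 0 0 -1; 0 0 0.05 0.019 0 0 -1'
python3 -m handwheel '0 0 0.02 0.006 0 0 -1; 0 0 0.037 0.014 0 0 -1; 0 0 0.037 0.014 0 0 -1; 0 0 0.037 0.014 0 0 -1'
python3 - <<'E'
from h import *
tipnow(); way(-63.5,64,0)
c=cam("side"); u,v=proj(c,[[601,-5,80]])[0]
cv2.imwrite("pics/l.png",cv2.resize(c["frame"][int(v)-45:int(v)+45,int(u)-56:int(u)+56,::-1],(784,600),interpolation=cv2.INTER_CUBIC))
E
```

```text
time: 50.58
tool_pos: [604.7, -5.5, 79.0]
tcp_rot: [3.097, -0.001, 1.414]
contact_force: [0.2, -0.2, -1.9]
grip_width: 11.8
finger_force: 30.0
time: 50.92
tool_pos: [605.0, -5.6, 75.4]
tcp_rot: [3.141, -0.001, 1.414]
contact_force: [0.5, -0.2, -2.0]
grip_width: 11.7
finger_force: 30.0
tip [-64.2  -0.3  64.4] tilt 0.03 yaw 0.06 F [ 0.5 -0.2 -2. ] w 11.7
-63.5 64 0 shift [0.002 0.007 0.004] turn [ 0.0002 -0.0004  0.0004] target [605.7  -5.5  75. ]
```

I've used all 14 picture views, so from here I'll check by force and fits. Pressing lightly, then releasing.

```bash
python3 -m handwheel '0 0.005 0.005 0 0 0 -1; 0 0.005 0.01 0 0 0 -1; 0 0.005 0.012 0 0 0 -1; 0 0.005 0.012 0 0 0 -1'
python3 - <<'E'
from h import *
tipnow()
E
```

```text
time: 51.3
tool_pos: [605.4, -5.6, 75.1]
tcp_rot: [3.141, -0.001, 1.414]
contact_force: [-2.9, 1.1, 5.0]
grip_width: 11.9
finger_force: 30.0
tip [-63.9  -0.2  64. ] tilt 0.03 yaw 0.07 F [-2.9  1.1  5. ] w 11.9
```

```bash
python3 -m handwheel '0 0 -0.005 0 0 0 -0.6; 0 0 -0.005 0 0 0 -0.3; 0 0 -0.005 0 0 0 0; 0 0 -0.005 0 0 0 0; 0 0 -0.005 0 0 0 0; 0 0 -0.005 0 0 0 0'; python3 -m handwheel '0 0 -0.2 0 0 0 0; 0 0 -0.5 0 0 0 0; 0 0 -0.9 0 0 0 0; 0 0 -0.9 0 0 0 0; 0 0 -0.9 0 0 0 0'; python3 -m handwheel '-0.3 -0.2 -0.2 0 0 0 0; -0.6 -0.5 -0.4 0 0 0 0; -1 -0.9 -0.5 0 0 0 0; -1 -0.9 -0.5 0 0 0 0';  python3 -m handwheel '-0.3 -0.1 0 0 0 0 0; -0.6 -0.2 0 0 0 0 0; -1 -0.3 0 0 0 0 0; -1 -0.3 0 0 0 0 0; -1 -0.3 0 0 0 0 0'
python3 - <<'E'
from h import *
C=[cam("top"),cam("side")]
for c in C:
  for d in viewer.cut_out("lid",c):
    g=back(c,d["centre"],72)[:2]
    if np.hypot(*(g-[602,-5]))>50 or d["score"]<.15: continue
    m=d["pixels"]
    for z in (60,64,68,72): print(c["shot"],round(d["score"],2),int(m.sum()),z,[np.round(v,3) for v in fit("lid",[(c,m)],[604,-5,-.158],z)])
cv2.imwrite("pics/m.png",C[1]["frame"][:,:,::-1])
pose(0,"slab1",C,8);pose(0,"sheet1",C,5)
E
```

```text
time: 51.8
tool_pos: [605.5, -5.7, 74.7]
tcp_rot: [-3.141, -0.001, 1.414]
contact_force: [0.3, 0.5, 0.9]
grip_width: 44.6
finger_force: 0.0
time: 52.22
tool_pos: [606.9, -6.0, 167.5]
tcp_rot: [3.136, -0.001, 1.414]
contact_force: [0.0, 0.4, -0.3]
grip_width: 46.1
finger_force: 0.0
time: 52.55
tool_pos: [497.9, -92.1, 214.6]
tcp_rot: [-3.14, -0.0, 1.413]
contact_force: [1.2, 0.2, 0.5]
grip_width: 46.0
finger_force: 0.0
time: 52.97
tool_pos: [454.5, -186.0, 213.5]
tcp_rot: [-3.14, -0.002, 1.41]
contact_force: [-0.2, 0.4, -0.1]
grip_width: 46.0
finger_force: 0.0
36 0.66 762 60 [array([ 6.0195e+02, -4.9300e+00, -1.5100e-01]), np.float64(0.105)]
36 0.66 762 64 [array([ 6.01414e+02, -4.82600e+00, -1.58000e-01]), np.float64(0.109)]
36 0.66 762 68 [array([ 6.00184e+02, -4.98600e+00, -1.52000e-01]), np.float64(0.113)]
36 0.66 762 72 [array([ 5.99651e+02, -5.56000e+00, -1.57000e-01]), np.float64(0.117)]
37 0.91 741 60 [array([ 6.11644e+02, -9.10700e+00, -1.75000e-01]), np.float64(0.256)]
37 0.91 741 64 [array([ 6.06678e+02, -5.45100e+00, -1.66000e-01]), np.float64(0.267)]
37 0.91 741 68 [array([ 6.05627e+02, -2.56900e+00, -1.73000e-01]), np.float64(0.28)]
37 0.91 741 72 [array([ 6.02715e+02,  3.19000e-01, -1.68000e-01]), np.float64(0.294)]
slab1 [138. 140. 124.] [770.6 -70.8 0.229 L0.70]255
sheet1 [130. 100.  65.] [664.9 214.8 0.161 L0.06]466 [666.7 215.4 0.170 L0.06]746
```

The lid met the rim at z 64.0 mm, level and with a few newtons of upward force. The top-view fit puts it centred on the case, the leftover sheet hasn't moved, and the robot is clear. Handing in.

```bash
python3 -c "
from plant import bot
print(bot.close_job())"
```

```text
the job is handed in; nothing more can be done
None
```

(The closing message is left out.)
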